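# Batch-stamp cartons on the shop's hand-wound coding press

## Task

Date-stamp the small white cartons on the counter's coding press: lay all of them side by side, flat, on its sliding table, swing the folded crank handle up until it latches upright, wind the handwheel clockwise until the table is fully in under the head, then press the spring pedal fully down to its stop for a moment and let it up. Then wind the table fully out again, move all the cartons into the grey delivery tray, lying flat, not stacked, and fold the handle down onto the wheel again. Do not knock over the short tin standing among the cartons.

Things in the scene. Friction and masses are not known exactly. Their poses are not given: they have to be found in the camera images.
- carton1_center (a point): a small white carton with a blue band, 62 x 46 x 42 mm (its own x, y, z), 0.12 kg; this point is its centre, z up as it lies. Two or three of the three cartons are there
- carton2_center (a point): a small white carton with a blue band, 62 x 46 x 42 mm (its own x, y, z), 0.12 kg; this point is its centre, z up as it lies. Two or three of the three cartons are there
- carton3_center (a point): a small white carton with a blue band, 62 x 46 x 42 mm (its own x, y, z), 0.12 kg; this point is its centre, z up as it lies. Two or three of the three cartons are there
- table_floor (a point): centre of the top face of the press's sliding aluminium table, which moves with it. Axes: x is the direction in which the table winds in (away from the robot, under the stamp head), y to the left, z up. Flat floor 100 mm (x) by 220 mm (y), with a rim 6 mm thick and 8 mm high round it; the floor is 43 mm above the counter.
- stamp_head (a point): centre of the underside of the grey bridge of the stamp head, fixed on the press, 142 mm above the counter; axes as the table. The bridge is 280 mm wide (y), 85 mm deep and 46 mm high, on two posts at y = +-130 mm; the steel stamp bar hangs under it down to 119 mm above the counter, and dips when the pedal goes down. Cartons on the table pass freely beneath
- table_slide (a joint): position of the sliding table, m: 0 = fully out towards the robot, 0.17 = fully in under the stamp head, at its end stop. It is geared to the handwheel (0.17 m for 7.854 rad) and moves only with it
- wheel_axis (a point): centre of the handwheel, a horizontal steel disc 150 mm across at the right of the press, at the height of its upper face (62 mm above the counter); the axis is vertical. Axes: those of the press (x away from the robot, y left)
- wheel (a joint): turn of the handwheel, rad: 0 = home (table out), grows clockwise seen from above, to 7.854 = 1 1/4 turns (table fully in). With the handle folded its lock pin sits in a parking notch and the wheel can turn no more than 0.05 rad; the pin drops into the notch only at the home position. Turning needs a push of 1 to 3 N at the handle; it stays where it is left
- handle_hinge (a point): hinge of the folding crank handle, 60 mm out from the wheel's axis and 28 mm above the disc's face (90 mm above the counter), turning with the wheel; its x axis points from the hinge to the wheel's axis, z up; at home the hinge is on the robot's side of the wheel
- handle_grip (a point): point on the centre line of the black grip sleeve, 60 mm from the hinge. The sleeve is a cylinder 22 mm across from 22 to 90 mm from the hinge, and spins freely about its own length, so that it can be held while the wheel goes round
- handle (a joint): angle of the folding handle, rad: 0 = folded, lying level across the wheel from the hinge over the axis; 1.571 = swung up, standing upright on the hinge, held there by a spring latch. The latch must be pushed past between about 1.05 and 1.55 rad either way, with at most about 8 N at the sleeve
- pedal_pad (a point): centre of the upper face of the pedal's black rubber pad, 75 mm (x) by 80 mm (y); x points away from the robot, z up. The pedal is a steel plate hinged on its far side, 100 mm beyond this point in x, at 55 mm above the counter; the pad's face is 65 mm above the counter when up and goes down about 28 mm at this point
- pedal (a joint): angle of the spring pedal, rad: 0 = up, 0.28 = fully down at its stop. The spring pushes back with about 3 N (up) to 10 N (down) at the pad's centre; it rises by itself when let go
- tray_floor (a point): centre of the inner floor of the open grey delivery tray, 5 mm above the counter; inside 150 mm (x) by 220 mm (y), walls 5 mm thick and 21 mm high above the floor
- sweets: bystander: a short tin 60 mm across and 60 mm high that stands among the cartons; origin at the centre of its foot, z up
Things that resemble listed ones, but are neither listed nor needed, are in the scene too. What is shaped like the part that bears carton2_center but green or pink is not meant.

How it is judged (in metres and radians):
On the way, in this order (a step that is already met when the one before it is completed fails the run):
1. all cartons lie flat on the sliding table, the table is out and the handle stands latched (x of carton1_center in the frame of table_floor between -0.04 and 0.04 m and y of carton1_center in the frame of table_floor between -0.09 and 0.09 m and z of carton1_center in the frame of table_floor between 0.012 and 0.03 m and angle between each of carton1_center, carton2_center, carton3_center's own z axis and vertical below 0.2 rad and x of carton2_center in the frame of table_floor between -0.04 and 0.04 m and y of carton2_center in the frame of table_floor between -0.09 and 0.09 m and z of carton2_center in the frame of table_floor between 0.012 and 0.03 m and x of carton3_center in the frame of table_floor between -0.04 and 0.04 m and y of carton3_center in the frame of table_floor between -0.09 and 0.09 m and z of carton3_center in the frame of table_floor between 0.012 and 0.03 m and value of joint table_slide below 0.012 m and value of joint handle above 1.48 rad), for 0.2 s.
2. the table is wound fully in with all cartons flat on it (x of carton1_center in the frame of table_floor between -0.04 and 0.04 m and y of carton1_center in the frame of table_floor between -0.09 and 0.09 m and z of carton1_center in the frame of table_floor between 0.012 and 0.03 m and angle between each of carton1_center, carton2_center, carton3_center's own z axis and vertical below 0.2 rad and x of carton2_center in the frame of table_floor between -0.04 and 0.04 m and y of carton2_center in the frame of table_floor between -0.09 and 0.09 m and z of carton2_center in the frame of table_floor between 0.012 and 0.03 m and x of carton3_center in the frame of table_floor between -0.04 and 0.04 m and y of carton3_center in the frame of table_floor between -0.09 and 0.09 m and z of carton3_center in the frame of table_floor between 0.012 and 0.03 m and value of joint table_slide above 0.165 m), for 0.2 s.
3. the pedal is pressed down to its stop while the table is in with all cartons on it (x of carton1_center in the frame of table_floor between -0.04 and 0.04 m and y of carton1_center in the frame of table_floor between -0.09 and 0.09 m and z of carton1_center in the frame of table_floor between 0.012 and 0.03 m and angle between each of carton1_center, carton2_center, carton3_center's own z axis and vertical below 0.2 rad and x of carton2_center in the frame of table_floor between -0.04 and 0.04 m and y of carton2_center in the frame of table_floor between -0.09 and 0.09 m and z of carton2_center in the frame of table_floor between 0.012 and 0.03 m and x of carton3_center in the frame of table_floor between -0.04 and 0.04 m and y of carton3_center in the frame of table_floor between -0.09 and 0.09 m and z of carton3_center in the frame of table_floor between 0.012 and 0.03 m and value of joint table_slide above 0.163 m and value of joint pedal above 0.262 rad), for 0.3 s.
4. the pedal is up and the table is wound fully out again (value of joint table_slide below 0.004 m and value of joint pedal below 0.05 rad), for 0.2 s.
At the end, for the whole second after the job is handed in: every carton lies flat (within 0.2 rad) on the floor of the delivery tray, its centre at least 15 mm inside the inner walls; the handle is folded (below 0.2 rad), the table fully out (within 6 mm) and the pedal up (below 0.05 rad) (x of carton1_center in the frame of tray_floor between -0.06 and 0.06 m and y of carton1_center in the frame of tray_floor between -0.095 and 0.095 m and z of carton1_center in the frame of tray_floor between 0.012 and 0.03 m and angle between each of carton1_center, carton2_center, carton3_center's own z axis and vertical below 0.2 rad and x of carton2_center in the frame of tray_floor between -0.06 and 0.06 m and y of carton2_center in the frame of tray_floor between -0.095 and 0.095 m and z of carton2_center in the frame of tray_floor between 0.012 and 0.03 m and x of carton3_center in the frame of tray_floor between -0.06 and 0.06 m and y of carton3_center in the frame of tray_floor between -0.095 and 0.095 m and z of carton3_center in the frame of tray_floor between 0.012 and 0.03 m and value of joint table_slide below 0.006 m and value of joint handle below 0.2 rad and value of joint pedal below 0.05 rad); the robot touches nothing.
It fails at once if the tin is knocked over (angle between sweets's own z axis and vertical above 0.6 rad).
Of carton1, carton2, carton3 only 2 to 3 are there at a start; the rules pass over those that are not, and their reading is None.
At some moment in a run one of carton1, carton2, carton3 may be knocked a few centimetres aside while the robot is not near it.
It also fails if it takes over 210 s, if anything falls off the work surface, if the arm or the gripper's body presses on something with over 40 N, if the wrist force passes 120 N, or if a joint passes its speed limit or range.

## Robot

A 7-joint arm with a two-finger parallel gripper is mounted at the origin on the work surface. World frame = base frame: x ahead of the robot, y to its left, z up, the work surface at z = 0. Lengths are in mm, angles in rad, forces in N, time in s.
With the tool pointing down it reaches from about 400 to 875 mm from the base axis. Payload 4.4 kg.
Tool frame: the origin (TCP) lies on the centre line of the jaws, within the pads' length; the fingertips stand ctrl.nose_length ahead of it and the grasp point (between the pads) lies 6 mm ahead of it (ctrl.nose_length is the distance from the TCP to the fingertips, in mm); z points along the fingers, y is the direction in which the jaws open and shut (so a half turn about z gives the same grasp; the last joint's range is limited). The gripper opens to 85 mm and grips with 20 to 120 N. Pads are 22 mm wide; open, the fingers measure 114 mm over their backs; the gripper's body (76 mm by 85 mm) begins 54 mm behind the grasp point. The pads swing forward as they close: fully open they stand 13 mm farther back than shut.
Start: joints at [1.078, 0.628, 0.038, 1.517, -0.027, 0.996, -0.02], TCP at [269.101, -591.694, 256.313] pointing down, gripper open.
Joint ranges: [-3.06, 3.06], [-0.37, 2.12], [-1.25, 1.32], [0.18, 2.47], [-1.1, 4.24], [0.23, 1.98], [-2.94, 2.94]. Speed limits (rad/s): [2.57, 2.57, 3.14, 3.14, 3.14, 3.14, 3.14].

## Interface

Orientations are given as [roll, pitch, yaw] about the fixed x, y, z axes, in that order (R = Rz(yaw) Ry(pitch) Rx(roll)).
In Python, from cell import ctrl, vision gives the robot as it stands. The module is installed in compiled form; this text tells all that it offers.
- The arm moves only by the shell command python3 -m inch 'ROWS'. ROWS is a JSON object of lists of equal length, an entry for each row: "travel": the shift along the tool's x, y, z in cm, a list of three; "twist": the turn about the tool's z in degrees; "fingers": the finger opening in cm, from 0 to 8.54. A call has exactly 10 rows; each row is the pose to reach, as a shift and turn from the pose commanded when the call began, along the tool's axes at that moment; what a row does not reach only later rows make up. A row lasts 1/12 s, in which the tool goes at most 41.7 mm and 7.16 degrees, less where a joint would pass 70% of its speed; a pose out of reach is approached as far as the arm can. A call with a gripper value outside its range is refused whole. The fingers move at their own pace and stop on an object; the grip force is fixed at half the most. Time passes only in rows, so rows that repeat a pose let the fingers close, or fill a call up. It gives the time, the measured TCP pose, the force and the opening at its end, in the units of the state.
- ctrl.read_state(): the state, without advancing time (a new reading comes with each control period).
- vision.get_image(name): name is "scene" or "top"; returns a dict with "frame" (400x640x3 uint8, red, green, blue), "fx", "fy", "cx", "cy" (pixels), "position" and "orientation" of the camera in the world. Camera axes: x right, y down, z forward; pixel columns grow to the right and rows downward; lengths in mm; the calibration is good to about 2 mm. A picture is of the moment at which its call begins. There is no depth.
- ctrl.finish_job(): hands the job in, once; it reports no verdict.
The state is a dict: "clock": time; "qpos": joint angles; "qd": joint speeds; "tau": joint torques, N m; "eef_pos": TCP position; "tool_rot": TCP orientation; "force": force on the tool from outside, world axes, zero at the start; "torque": the same for the moment, N m; "width": finger opening in mm.
Only numpy, scipy, OpenCV 4.12 (cv2) and the standard library are available. Lean on these libraries where they do the work, as an engineer would, in place of code of your own. Each camera call takes 0.05 s, during which the arm holds its last target.

## Working session

There is one attempt and no reset: what is moved stays moved. The work goes in short steps, Python scripts to look and compute and a shell command to move; the robot and the scene stay as the last step left them, time stands still between calls to the robot, and variables do not carry over. Pictures are saved under pics/ and viewed, and the job is handed in when it is done.

```bash
mkdir -p pics; ls
python3 - <<'E'
from cell import ctrl, vision
import cv2
print(ctrl.read_state(), ctrl.nose_length)
for n in ("scene","top"):
    d=vision.get_image(n)
    cv2.imwrite(f"pics/{n}0.png",d["frame"][:,:,::-1])
    print({k:v for k,v in d.items() if k!="frame"})
E
```

```text
pics
{'clock': 0.0, 'qpos': array([ 1.07819525,  0.62935872,  0.03840397,  1.51841917, -0.02702965,
        0.99631923, -0.02000863]), 'qd': array([-1.74637309e-03,  2.68647968e-04, -1.66798045e-03, -8.45158483e-04,
        1.29910551e-04,  7.51315502e-04, -7.07663173e-05]), 'tau': array([-2.27560472e-04, -5.63411629e+01,  1.22629222e+00, -1.93448943e+01,
        1.09888767e-02,  1.04797538e-02,  6.43296914e-06]), 'eef_pos': array([ 268.87328889, -591.10907599,  255.3638381 ]), 'tool_rot': array([-3.13960446e+00, -1.89740679e-05,  4.26805865e-01]), 'force': array([-0.14565719,  0.53046265,  0.68211401]), 'torque': array([ 0.00573559,  0.00163005, -0.03055728]), 'width': 85.31573064536772} 25.0
{'fx': 412.3804786940834, 'fy': 412.3804786940834, 'cx': 323.63765215734645, 'cy': 191.4017691145208, 'position': array([1188.94748505,  734.25108869,  810.79031718]), 'orientation': array([-2.18714812, -0.01204467,  2.34646641])}
{'fx': 448.3351781103716, 'fy': 448.3351781103716, 'cx': 317.1818195841332, 'cy': 199.14016458019333, 'position': array([ 302.02477062,   46.86716493, 1334.08483039]), 'orientation': array([-2.98413990e+00, -7.42170760e-04, -1.56211324e+00])}
```

View pics/scene0.png

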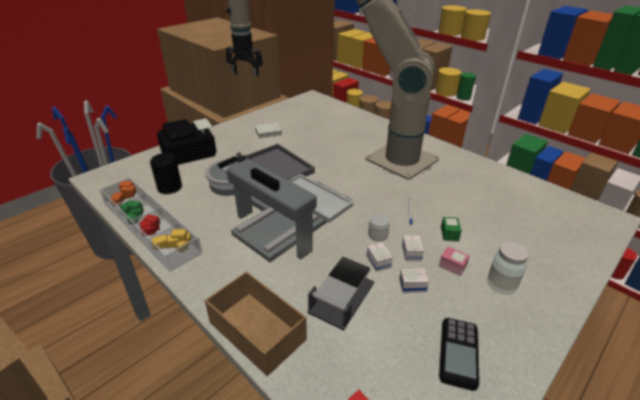

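View pics/top0.png

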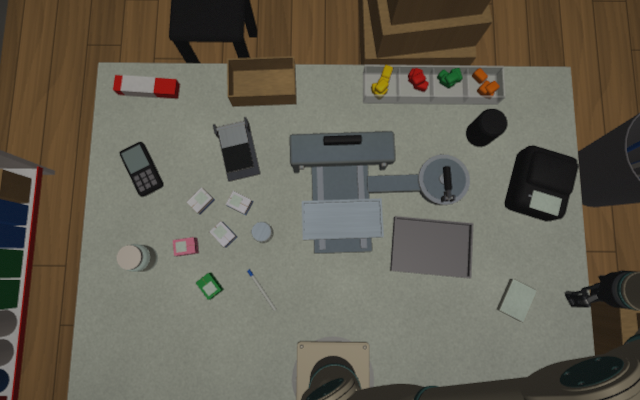

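The top view has +x up and +y left. The three cartons are near (200,200), (238,203) and (222,235), with the tin at (261,232). The table is at (342,220), the wheel at (443,180), the tray at (432,247) and the pedal at (237,150). The pink and green boxes are decoys. Next I'll zoom in for accuracy.

```bash
cat > h.py <<'E'
from cell import ctrl, vision
import cv2, numpy as np
from scipy.spatial.transform import Rotation as R
def cam(n):
    d=vision.get_image(n); return d
def ray(d,u,v,z):
    Rm=R.from_euler('xyz',d['orientation']).as_matrix()
    r=Rm@np.array([(u-d['cx'])/d['fx'],(v-d['cy'])/d['fy'],1.0])
    p=np.array(d['position']); return p+r*(z-p[2])/r[2]
def proj(d,P):
    Rm=R.from_euler('xyz',d['orientation']).as_matrix()
    c=Rm.T@(np.array(P,float)-d['position']); return c[0]/c[2]*d['fx']+d['cx'],c[1]/c[2]*d['fy']+d['cy']
def crop(d,x0,y0,w,h,s,name):
    f=d['frame'][y0:y0+h,x0:x0+w,::-1]
    cv2.imwrite('pics/'+name,cv2.resize(f,None,fx=s,fy=s,interpolation=cv2.INTER_CUBIC))
def st():
    s=ctrl.read_state()
    print('t',round(s['clock'],2),'pos',s['eef_pos'].round(1),'rot',s['tool_rot'].round(3),'F',s['force'].round(1),'w',round(s['width'],1)); return s
E
python3 - <<'E'
from h import *
d=cam('top'); crop(d,165,110,120,150,5,'c1.png'); crop(d,280,120,200,170,4,'c2.png')
d=cam('scene'); crop(d,300,190,200,140,4,'c3.png'); crop(d,190,130,180,140,4,'c4.png')
E
```

```text
(no output)
```

View pics/c1.png

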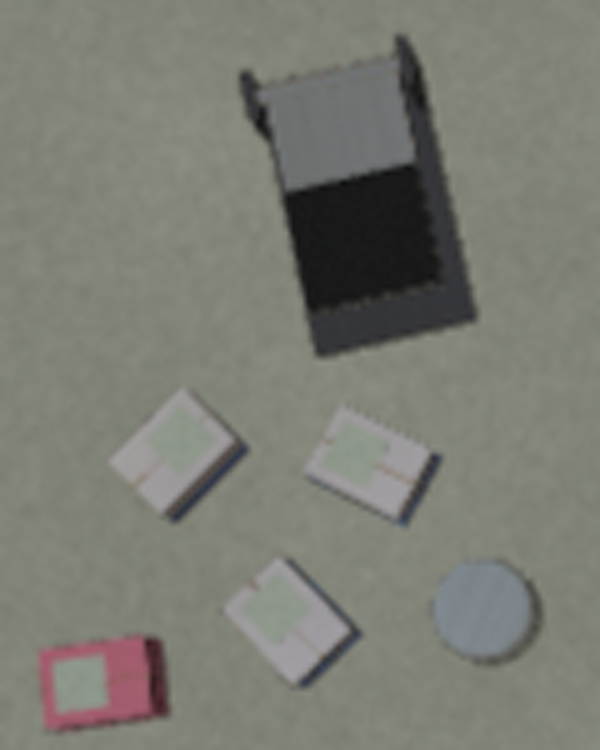

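View pics/c2.png

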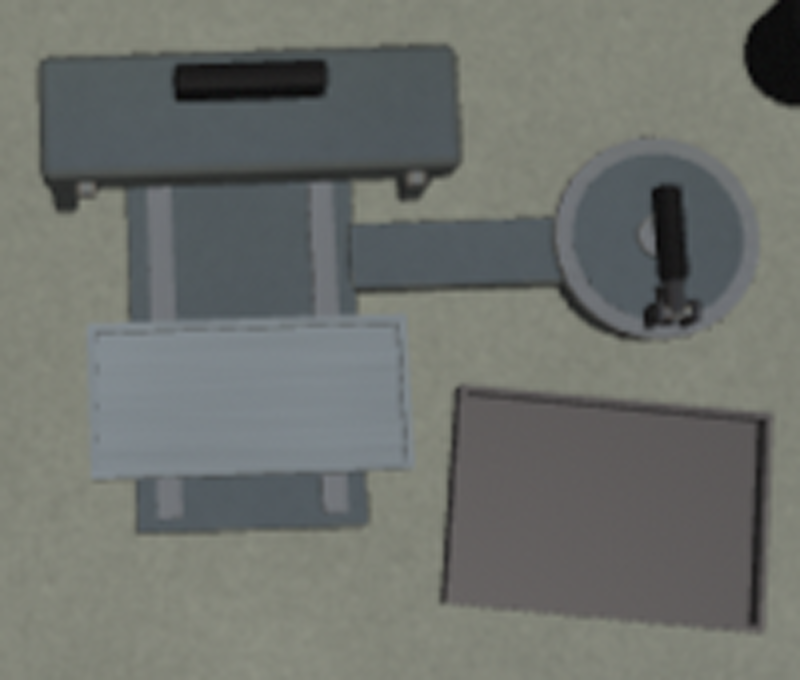

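View pics/c3.png

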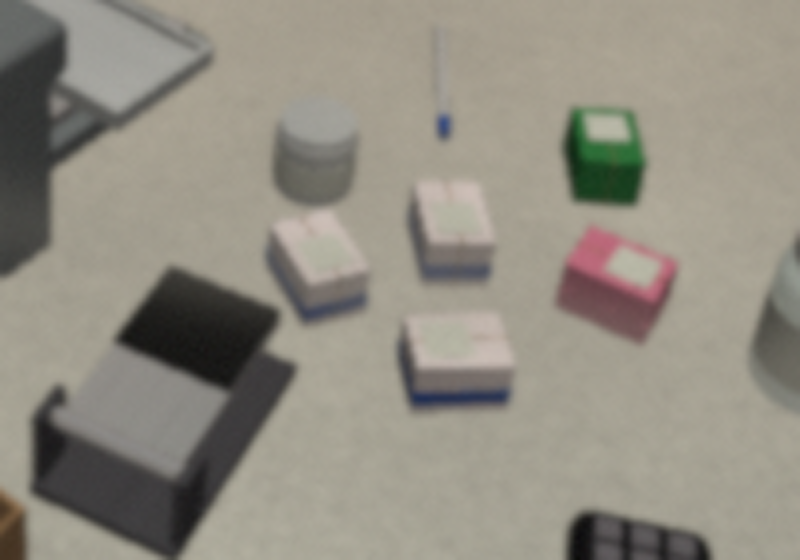

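View pics/c4.png

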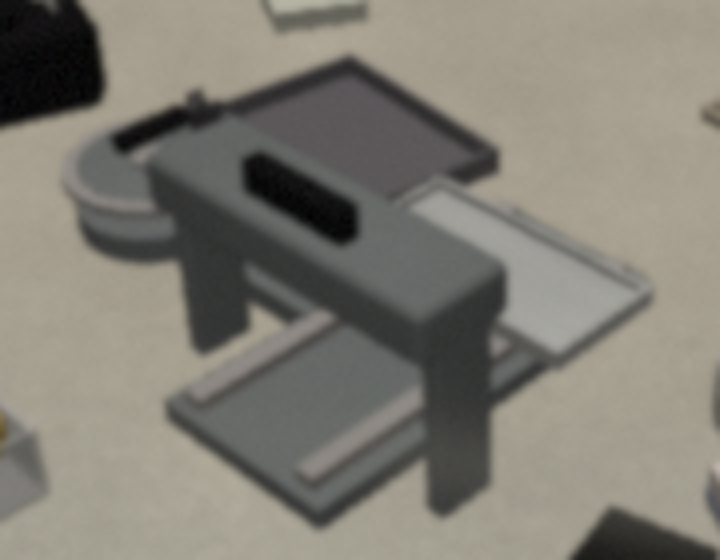

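```bash
cat >> h.py <<'E'
def cartons(d,zt=42,win=(165,170,285,260),show=None,thr=None):
    x0,y0,x1,y1=win
    f=d['frame'][y0:y1,x0:x1]
    s=8
    g=cv2.resize(f,None,fx=s,fy=s,interpolation=cv2.INTER_CUBIC).astype(int)
    v=g.min(2) if thr is None else g.min(2)
    bg=np.median(f.reshape(-1,3),0)
    m=((g.min(2)>thr)&(g.max(2)-g.min(2)<45)).astype(np.uint8)
    m=cv2.morphologyEx(m,cv2.MORPH_CLOSE,np.ones((25,25),np.uint8))
    out=[]
    cs,_=cv2.findContours(m,cv2.RETR_EXTERNAL,cv2.CHAIN_APPROX_NONE)
    for c in cs:
        if cv2.contourArea(c)<8000: continue
        b=cv2.boxPoints(cv2.minAreaRect(c))
        px=(b+0.5)/s-0.5+[x0,y0]
        P=np.array([ray(d,u,w,zt)[:2] for u,w in px])
        e1=P[1]-P[0]; e2=P[2]-P[1]
        L=e1 if np.linalg.norm(e1)>np.linalg.norm(e2) else e2
        S=e2 if L is e1 else e1
        a=np.degrees(np.arctan2(L[1],L[0]))%180
        out.append((P.mean(0).round(1),round(a,1),np.linalg.norm(L).round(1),np.linalg.norm(S).round(1),px.mean(0).round(1)))
    if show is not None: cv2.imwrite('pics/'+show,m*255)
    return out
E
python3 - <<'E'
from h import *
d=cam('top')
f=d['frame']
for u,v in [(200,196),(193,203),(222,248),(240,215),(230,240),(261,232),(205,212)]: print((u,v),f[v,u])
for t in (115,125,135,145):
  print(t)
  for o in cartons(d,thr=t,show='m%d.png'%t): print(o)
def q(n,cx,cy,z,o=(165,110),s=5): print(n,ray(d,o[0]+(cx+.5)/s-.5,o[1]+(cy+.5)/s-.5,z).round(1))
q('tin',483,608,60)
for p in [(287,192),(413,165),(440,280),(310,310)]: q('pad',*p,65)
q('platefar',260,90,55);q('platefar',395,60,55)
o=(280,120)
for p in [(88,326),(408,318),(411,468),(92,478)]: q('table rim',*p,51,o,4)
for p in [(460,395),(766,420),(752,625),(448,600)]: q('tray',*p,5,o,4)
for p in [(460,386),(771,413),(765,630),(441,603)]: q('traytop',*p,26,o,4)
for p in [(556,240),(759,240),(655,138),(655,340)]: q('wheel',*p,62,o,4)
for p in [(672,312),(668,188),(672,275)]: q('handle',*p,90,o,4)
for p in [(40,60),(456,45),(460,165),(44,180)]: q('bridge',*p,188,o,4)
E
```

```text
(200, 196) [141 150 138]
(193, 203) [159 156 156]
(222, 248) [128 130 118]
(240, 215) [132 134 123]
(230, 240) [119 118 120]
(261, 232) [125 133 138]
(205, 212) [131 134 122]
115
(array([461.7, 316.3]), np.float64(90.5), np.float64(353.4), np.float64(262.7), array([224.5, 214.5]))
125
(array([412.5, 213.8]), np.float64(173.8), np.float64(49.4), np.float64(49.0), array([259.3, 231.1]))
(array([409.6, 318.6]), np.float64(45.1), np.float64(63.8), np.float64(61.3), array([223. , 231.8]))
(array([504.4, 282.5]), np.float64(58.3), np.float64(77.8), np.float64(59.9), array([236.7, 199.4]))
(array([503.2, 393.6]), np.float64(137.2), np.float64(63.7), np.float64(45.9), array([198.6, 199.5]))
135
(array([404.5, 323. ]), np.float64(45.1), np.float64(61.7), np.float64(45.3), array([221.4, 233.5]))
(array([498.4, 278.7]), np.float64(63.6), np.float64(61.8), np.float64(45.6), array([237.9, 201.4]))
(array([503. , 393.3]), np.float64(137.2), np.float64(60.6), np.float64(44.1), array([198.7, 199.6]))
145
(array([404.4, 322.5]), np.float64(45.1), np.float64(59.8), np.float64(43.6), array([221.6, 233.
[... 367 characters left out ...]
736.3 268.2  55. ]
table rim [499.5  92.7  51. ]
table rim [ 507.4 -139.1   51. ]
table rim [ 398.8 -139.7   51. ]
table rim [389.7  88.3  51. ]
tray [ 457.  -183.7    5. ]
tray [ 440.3 -411.     5. ]
tray [ 289.8 -394.     5. ]
tray [ 305.9 -172.1    5. ]
traytop [ 461.2 -180.2   26. ]
traytop [ 443.3 -407.7   26. ]
traytop [ 286.5 -396.2   26. ]
traytop [ 303.7 -163.6   26. ]
wheel [ 563.7 -245.3   62. ]
wheel [ 565.  -392.2   62. ]
wheel [ 640.3 -319.6   62. ]
wheel [ 491.2 -314.4   62. ]
handle [ 507.1 -319.1   90. ]
handle [ 596.4 -319.5   90. ]
handle [ 533.5 -320.    90. ]
bridge [656.4 122.1 188. ]
bridge [ 669.1 -153.6  188. ]
bridge [ 587.4 -154.7  188. ]
bridge [574.9 118.  188. ]
```

```bash
cat >> h.py <<'E'
def go(x,y,z,psi=None):
    s=st(); p=s['eef_pos']; Rm=R.from_euler('xyz',s['tool_rot']).as_matrix()
    t=Rm.T@(np.array([x,y,z])-p)/10
    y0=np.degrees(s['tool_rot'][2])
    tw=0 if psi is None else -((psi-y0+180)%360-180)
    print('yaw',round(y0,1),'TRAVEL cm',t.round(2),'TWIST',round(tw,1),'dist',round(np.linalg.norm(t),1))
E
python3 -c "
from h import *
go(565.6,-318.6,170,2.4)"
```

```text
t 0.25 pos [ 269.  -591.4  255.9] rot [-3.141 -0.     0.427] F [-0.2 -0.5 -0.5] w 85.6
yaw 24.5 TRAVEL cm [ 38.29 -12.55   8.6 ] TWIST 22.1 dist 41.2
```

```bash
python3 -m inch '{"travel":[[2,-0.7,0.5],[6,-2,1.3],[10,-3.3,2.2],[14,-4.6,3.1],[18,-5.9,4],[22,-7.2,5],[26,-8.5,6],[30,-9.8,7],[34.5,-11.3,8],[38.3,-12.55,8.6]],"twist":[2,4,7,10,13,16,19,21,22,22],"fingers":[5,5,5,5,5,5,5,5,5,5]}'; python3 -c "
from h import *
go(565.6,-318.6,97,2.4)"
```

```text
clock: 1.08
eef_pos: [555.6, -327.5, 172.1]
tool_rot: [-3.141, 0.001, 0.042]
force: [0.5, -1.6, -0.2]
width: 49.8
t 1.08 pos [ 555.6 -327.5  172.1] rot [-3.141e+00  1.000e-03  4.200e-02] F [ 0.5 -1.6 -0.2] w 49.8
yaw 2.4 TRAVEL cm [ 1.04 -0.85  7.51] TWIST 0.0 dist 7.6
```

```bash
python3 -c "
from h import *
d=cam('top');st();d=cam('top'); crop(d,400,120,120,100,6,'h1.png')
go(565.6,-318.6,97,2.4)"
```

```text
t 1.13 pos [ 563.9 -316.9  170.6] rot [-3.134 -0.005  0.055] F [ 7.2  5.9 -0.5] w 49.7
t 1.18 pos [ 561.3 -319.4  171. ] rot [-3.135e+00 -3.000e-03  5.600e-02] F [ 0.3  0.1 -0.6] w 50.2
yaw 3.2 TRAVEL cm [ 0.41 -0.01  7.41] TWIST 0.8 dist 7.4
```

View pics/h1.png

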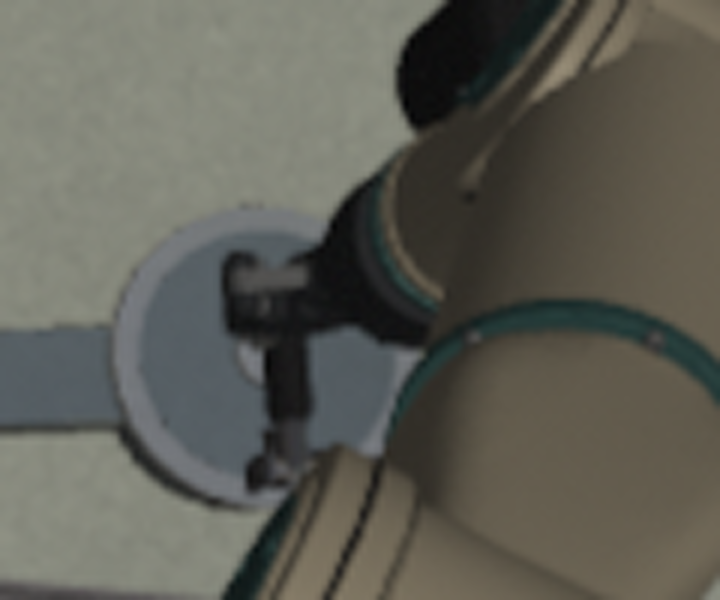

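```bash
python3 -m inch '{"travel":[[0,0,1.5],[0,0,3],[0,0,4.5],[0,0,6],[0,0,7],[0,0,7.3],[0,0,7.3],[0,0,7.3],[0,0,7.3],[0,0,7.3]],"twist":[0,0,0,0,0,0,0,0,0,0],"fingers":[5,5,5,5,5,5,5,5,5,5]}'; python3 -c "
from h import *
go(565.6,-318.6,97,2.4)"
```

```text
clock: 2.02
eef_pos: [555.2, -329.7, 100.9]
tool_rot: [3.141, -0.002, 0.043]
force: [0.9, -0.0, 1.0]
width: 50.0
t 2.02 pos [ 555.2 -329.7  100.9] rot [ 3.141e+00 -2.000e-03  4.300e-02] F [ 0.9 -0.   1. ] w 50.0
yaw 2.4 TRAVEL cm [ 1.09 -1.06  0.39] TWIST 0.0 dist 1.6
```

```bash
python3 -m inch '{"travel":[[0.4,-0.4,0.1],[0.8,-0.8,0.2],[1.1,-1.05,0.35],[1.1,-1.05,0.35],[1.1,-1.05,0.35],[1.1,-1.05,0.35],[1.1,-1.05,0.35],[1.1,-1.05,0.35],[1.1,-1.05,0.35],[1.1,-1.05,0.35]],"twist":[0,0,0,0,0,0,0,0,0,0],"fingers":[5,5,5,5,4,3,2,1.5,1.5,1.5]}'; python3 -c "
from h import *
go(565.6,-318.6,97,2.4)"
```

```text
clock: 2.85
eef_pos: [565.0, -318.8, 96.5]
tool_rot: [3.141, -0.0, 0.042]
force: [0.4, -1.0, 0.2]
width: 20.5
t 2.85 pos [ 565.  -318.8   96.5] rot [ 3.141 -0.     0.042] F [ 0.4 -1.   0.2] w 20.5
yaw 2.4 TRAVEL cm [ 0.06 -0.02 -0.05] TWIST 0.0 dist 0.1
```

```bash
python3 -m inch '{"travel":[[-0.03,0,-0.6],[-0.12,0,-1.19],[-0.27,0,-1.77],[-0.47,0,-2.34],[-0.73,0,-2.88],[-1.05,0,-3.39],[-1.41,0,-3.87],[-1.82,0,-4.3],[-2.27,0,-4.7],[-2.27,0,-4.7]],"twist":[0,0,0,0,0,0,0,0,0,0],"fingers":[1.5,1.5,1.5,1.5,1.5,1.5,1.5,1.5,1.5,1.5]}'; python3 -c "
from h import *
st();d=cam('scene'); crop(d,180,80,140,120,5,'h2.png');st()"
```

```text
clock: 3.68
eef_pos: [540.1, -319.1, 143.3]
tool_rot: [-3.14, 0.003, 0.042]
force: [-4.6, -3.8, -16.4]
width: 19.9
t 3.68 pos [ 540.1 -319.1  143.3] rot [-3.14e+00  3.00e-03  4.20e-02] F [ -4.6  -3.8 -16.4] w 19.9
t 3.73 pos [ 540.2 -319.   143.1] rot [-3.14e+00  3.00e-03  4.20e-02] F [ -4.6  -1.7 -14.7] w 20.0
```

View pics/h2.png

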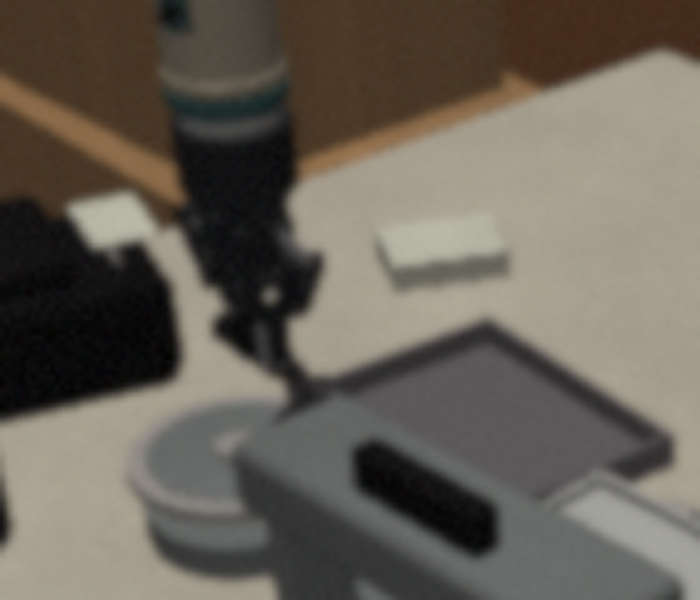

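```bash
python3 -m inch '{"travel":[[-0.49,0,-0.35],[-1.01,0,-0.65],[-1.56,0,-0.89],[-2.12,0,-1.08],[-2.71,0,-1.21],[-3.31,0,-1.28],[-3.73,0,-1.3],[-3.95,0,-1.3],[-3.95,0,-1.3],[-3.95,0,-1.3]],"twist":[0,0,0,0,0,0,0,0,0,0],"fingers":[1.5,1.5,1.5,1.5,1.5,1.5,1.5,1.5,1.5,1.5]}'; python3 -c "
from h import *
st();d=cam('scene'); crop(d,180,80,140,120,5,'h3.png');st()"
```

```text
clock: 4.57
eef_pos: [506.5, -319.8, 158.0]
tool_rot: [3.141, -0.007, 0.045]
force: [4.5, 0.5, -14.8]
width: 18.4
t 4.57 pos [ 506.5 -319.8  158. ] rot [ 3.141 -0.007  0.045] F [  4.5   0.5 -14.8] w 18.4
t 4.62 pos [ 506.3 -319.8  158. ] rot [ 3.141 -0.006  0.045] F [  5.3   0.7 -13.5] w 18.2
```

View pics/h3.png

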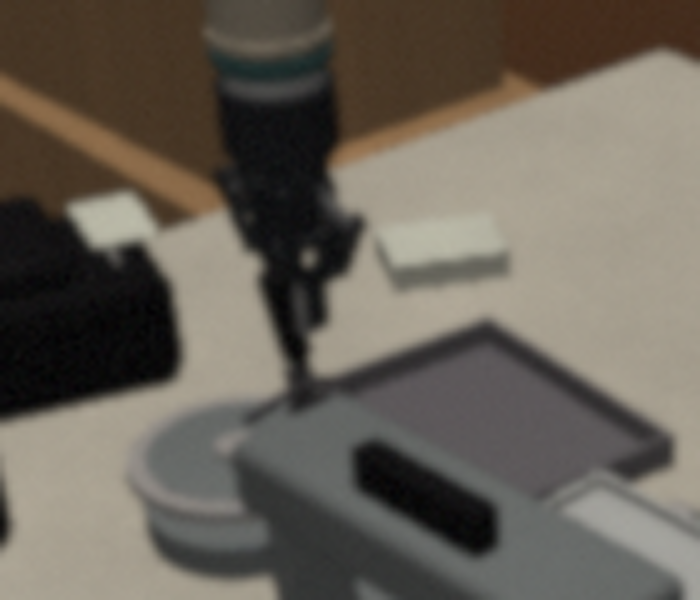

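```bash
python3 -m inch '{"travel":[[0,0,0],[0,0,0],[0,0,0],[0,0,0],[0,0,-2],[0,0,-5],[0,0,-8],[0,0,-10],[0,0,-10],[0,0,-10]],"twist":[0,0,0,0,0,0,0,0,0,0],"fingers":[3,4,5,5,5,5,5,5,5,5]}'; python3 -c "
from h import *
st();d=cam('scene'); crop(d,180,80,140,120,5,'h4.png');st()
d=cam('top'); crop(d,400,130,120,100,6,'h5.png')"
```

```text
clock: 5.45
eef_pos: [503.6, -321.6, 258.3]
tool_rot: [3.14, -0.003, 0.043]
force: [-0.4, 0.3, -0.9]
width: 49.7
t 5.45 pos [ 503.6 -321.6  258.3] rot [ 3.14e+00 -3.00e-03  4.30e-02] F [-0.4  0.3 -0.9] w 49.7
t 5.5 pos [ 502.8 -321.   256.9] rot [ 3.141e+00 -1.000e-03  4.300e-02] F [-0.2 -0.1  0. ] w 50.1
```

View pics/h4.png

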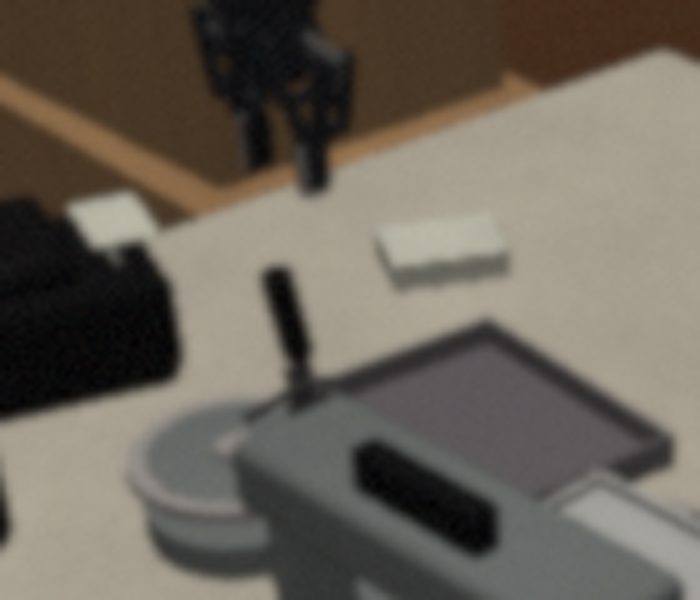

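View pics/h5.png

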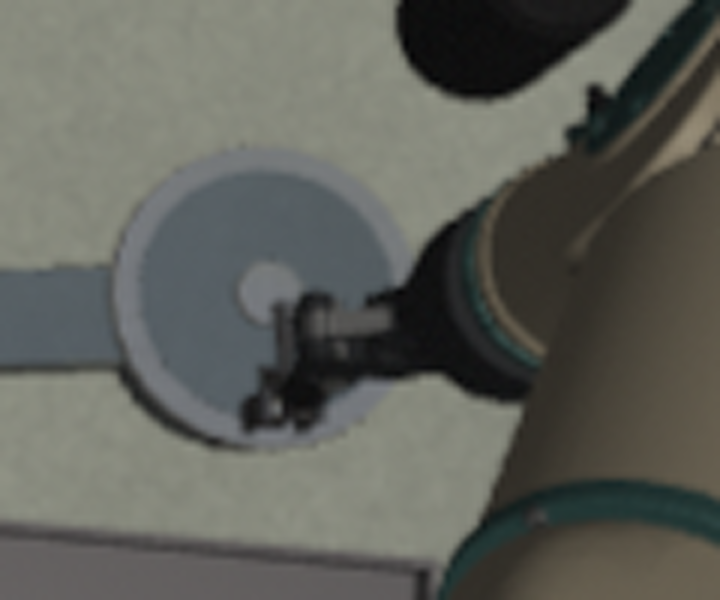

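```bash
python3 -c "
from h import *
d=cam('scene')
for a in (0.9,1.1,1.3,1.4,1.5,1.571):
  hx,hy=505.6,-321.1
  for r in (22,90):
    q=proj(d,(hx+r*np.cos(a),hy+.042*r*np.cos(a),90+r*np.sin(a))); print(a,r,((q[0]-180)*5,(q[1]-80)*5))
"
```

```text
0.9 22 (np.float64(286.4551251822232), np.float64(362.18616228728877))
0.9 90 (np.float64(225.64865586259117), np.float64(314.6280938751489))
1.1 22 (np.float64(290.42380221578753), np.float64(357.1482988867632))
1.1 90 (np.float64(242.699021217596), np.float64(293.3211154500131))
1.3 22 (np.float64(294.97664800372235), np.float64(352.90995638766844))
1.3 90 (np.float64(262.22842609640804), np.float64(275.65952499888783))
1.4 22 (np.float64(297.4136083110929), np.float64(351.1459302802082))
1.4 90 (np.float64(272.6368569205769), np.float64(268.4401053139399))
1.5 22 (np.float64(299.9241298403575), np.float64(349.6430870931303))
1.5 90 (np.float64(283.3134834076037), np.float64(262.39544128164283))
1.571 22 (np.float64(301.7370164691255), np.float64(348.7428502234833))
1.571 90 (np.float64(290.98948178933625), np.float64(258.847865545422))
```

```bash
python3 -c "
from h import *
go(515,-320.7,166,2.4)"
python3 -m inch '{"travel":[[1.2,0,1],[1.2,0,3],[1.2,0,5],[1.2,0,7],[1.2,0,9],[1.2,0,9.2],[1.2,0,9.2],[1.2,0,9.2],[1.2,0,9.2],[1.2,0,9.2]],"twist":[0,0,0,0,0,0,0,0,0,0],"fingers":[5,5,5,5,5,5,4,3,2,1.5]}'; python3 -c "
from h import *
go(500,-321,166,2.4)"
```

```text
t 5.6 pos [ 502.3 -320.6  255.5] rot [-3.14e+00  2.00e-03  4.30e-02] F [-0.2 -0.2  0.3] w 49.7
yaw 2.4 TRAVEL cm [1.28 0.08 8.94] TWIST 0.0 dist 9.0
clock: 6.43
eef_pos: [515.4, -320.8, 165.5]
tool_rot: [3.141, -0.001, 0.043]
force: [0.1, 1.1, -0.1]
width: 20.5
t 6.43 pos [ 515.4 -320.8  165.5] rot [ 3.141e+00 -1.000e-03  4.300e-02] F [ 0.1  1.1 -0.1] w 20.5
yaw 2.5 TRAVEL cm [-1.54 -0.04 -0.05] TWIST 0.1 dist 1.5
```

Gripped again. I'll pull toward the robot, past the latch.

```bash
python3 -m inch '{"travel":[[-0.3,0,0],[-0.6,0,0],[-0.9,0,0],[-1.2,0,0],[-1.5,0,0],[-1.7,0,0],[-1.8,0,0],[-1.8,0,0],[-1.8,0,0],[-1.8,0,0]],"twist":[0,0,0,0,0,0,0,0,0,0],"fingers":[1.5,1.5,1.5,1.5,1.5,1.5,1.5,1.5,1.5,1.5]}'
python3 -m inch '{"travel":[[0,0,0],[0,0,0],[0,0,0],[0,0,0],[0,0,-2],[0,0,-5],[0,0,-8],[0,0,-10],[0,0,-10],[0,0,-10]],"twist":[0,0,0,0,0,0,0,0,0,0],"fingers":[3,4,5,5,5,5,5,5,5,5]}'; python3 -c "
from h import *
st();d=cam('scene'); crop(d,180,80,140,120,5,'h6.png');st()"
```

```text
clock: 7.27
eef_pos: [503.7, -321.0, 166.0]
tool_rot: [3.138, -0.013, 0.045]
force: [11.2, 0.5, -6.4]
width: 20.4
clock: 8.1
eef_pos: [497.0, -321.7, 265.6]
tool_rot: [3.14, -0.002, 0.042]
force: [0.0, 0.2, -0.5]
width: 50.2
t 8.1 pos [ 497.  -321.7  265.6] rot [ 3.14e+00 -2.00e-03  4.20e-02] F [ 0.   0.2 -0.5] w 50.2
t 8.15 pos [ 496.4 -321.1  264.3] rot [-3.141  0.     0.042] F [ 0.3 -0.2 -1.1] w 50.1
```

View pics/h6.png

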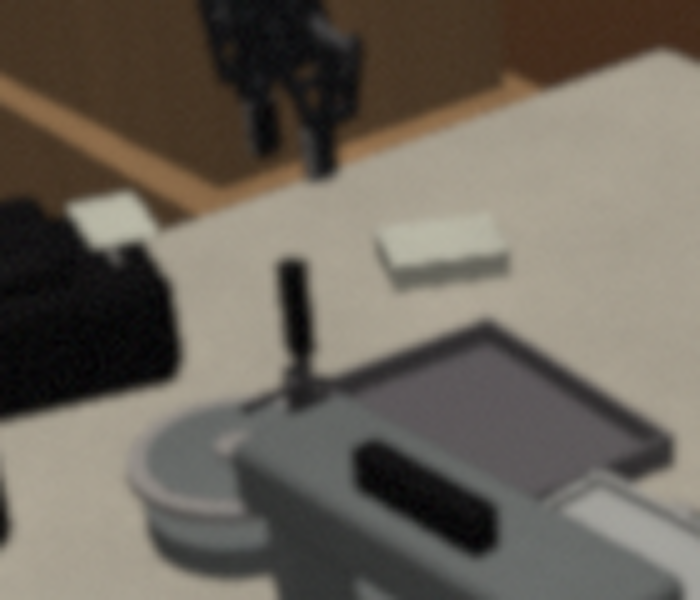

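Upright: the sleeve top at crop (292,260) matches the 1.571 rad projection of (291,259). Next, the cartons.

```bash
python3 -m inch '{"travel":[[-0.2,-2,0],[-0.4,-6,0],[-0.6,-10,0],[-0.8,-14,0],[-1,-18,0],[-1,-22,0],[-1,-26,0],[-1,-30,0],[-1,-34,0],[-1,-38,0]],"twist":[0,0,0,-6,-12,-18,-24,-30,-36,-42],"fingers":[6.5,6.5,6.5,6.5,6.5,6.5,6.5,6.5,6.5,6.5]}'; python3 -c "
from h import *
go(498,278.5,120,63.5)
d=cam('top')
for o in cartons(d,thr=140): print(o)"
```

```text
clock: 8.98
eef_pos: [469.1, 59.6, 263.1]
tool_rot: [-3.14, 0.003, 0.781]
force: [1.8, 0.5, -0.4]
width: 64.9
t 8.98 pos [469.1  59.6 263.1] rot [-3.14e+00  3.00e-03  7.81e-01] F [ 1.8  0.5 -0.4] w 64.9
yaw 44.7 TRAVEL cm [ 17.5  -13.5   14.29] TWIST -18.8 dist 26.3
(array([404.5, 323. ]), np.float64(45.1), np.float64(61.7), np.float64(45.4), array([221.4, 233.5]))
(array([498.5, 278.6]), np.float64(63.9), np.float64(61.9), np.float64(45.5), array([238. , 201.4]))
(array([503.1, 393.4]), np.float64(137.2), np.float64(61.1), np.float64(44.3), array([198.7, 199.5]))
```

```bash
python3 -m inch '{"travel":[[2,-1.5,1],[5,-3.9,3],[8,-6.2,6],[11,-8.5,9],[14,-10.8,12],[16.5,-12.5,14],[17,-13,14],[17,-13,14],[17,-13,14],[17,-13,14]],"twist":[-2,-5,-9,-13,-17,-18.8,-18.8,-18.8,-18.8,-18.8],"fingers":[6.5,6.5,6.5,6.5,6.5,6.5,6.5,6.5,6.5,6.5]}'; python3 -c "
from h import *
go(498.4,278.5,36,63.7)"
```

```text
clock: 9.87
eef_pos: [500.5, 268.2, 123.5]
tool_rot: [-3.141, 0.003, 1.103]
force: [-0.3, -0.2, -0.3]
width: 64.9
t 9.87 pos [500.5 268.2 123.5] rot [-3.141e+00  3.000e-03  1.103e+00] F [-0.3 -0.2 -0.3] w 64.9
yaw 63.2 TRAVEL cm [ 0.85 -0.64  8.75] TWIST -0.5 dist 8.8
```

```bash
python3 -m inch '{"travel":[[0.5,-0.4,1],[0.85,-0.64,3],[0.85,-0.64,5],[0.85,-0.64,7],[0.85,-0.64,8.4],[0.85,-0.64,8.75],[0.85,-0.64,8.75],[0.85,-0.64,8.75],[0.85,-0.64,8.75],[0.85,-0.64,8.75]],"twist":[0,-0.5,-0.5,-0.5,-0.5,-0.5,-0.5,-0.5,-0.5,-0.5],"fingers":[6.5,6.5,6.5,6.5,6.5,6.5,6.5,5.5,4.5,3.8]}'; 
python3 -m inch '{"travel":[[0,0,0],[0,0,0],[0,0,0],[0,0,-2],[0,0,-4],[0,0,-6],[0,0,-8],[0,0,-10],[0,0,-11],[0,0,-11]],"twist":[0,0,0,0,0,0,0,0,0,0],"fingers":[3.8,3.8,3.8,3.8,3.8,3.8,3.8,3.8,3.8,3.8]}'; python3 -c "
from h import *
a=np.radians(2.4); c=np.array([449,-24.5]); ex=np.array([np.cos(a),np.sin(a)]); ey=np.array([-np.sin(a),np.cos(a)])
print([ (c+ey*k).round(1) for k in (72,0,-72)])
go(446,47.4,150,92.4)"
```

```text
clock: 10.7
eef_pos: [500.0, 280.6, 38.2]
tool_rot: [3.14, -0.002, 1.112]
force: [0.2, -0.3, 3.4]
width: 45.4
clock: 11.53
eef_pos: [500.5, 281.1, 149.3]
tool_rot: [3.139, -0.004, 1.112]
force: [0.8, 0.8, -1.3]
width: 45.3
[array([446. ,  47.4]), array([449. , -24.5]), array([452. , -96.4])]
t 11.53 pos [500.5 281.1 149.3] rot [ 3.139 -0.004  1.112] F [ 0.8  0.8 -1.3] w 45.3
yaw 63.7 TRAVEL cm [-23.37   5.45  -0.16] TWIST -28.7 dist 24.0
```

```bash
python3 -c "
from h import *
go(452,-93,140,92.4)"
python3 -m inch '{"travel":[[-1,0.2,0],[-4,1,0],[-8,2,0],[-12,3,0],[-16,4,0],[-20,5,0],[-24,6,0],[-28,7,0],[-32,8,0.3],[-35.7,9,0.5]],"twist":[0,-3,-7,-11,-15,-19,-23,-26,-28.7,-28.7],"fingers":[3.8,3.8,3.8,3.8,3.8,3.8,3.8,3.8,3.8,3.8]}'; 
python3 -c "
from h import *
cam('top');cam('top')
go(452,-93,120,92.4)"
```

```text
t 11.53 pos [500.5 281.1 149.3] rot [ 3.139 -0.004  1.112] F [ 0.8  0.8 -1.3] w 45.3
yaw 63.7 TRAVEL cm [-35.7   12.2    0.81] TWIST -28.7 dist 37.7
clock: 12.37
eef_pos: [419.2, -82.1, 140.6]
tool_rot: [-3.138, -0.001, 1.615]
force: [1.4, -0.5, -1.7]
width: 44.9
t 12.47 pos [417.3 -87.4 140.1] rot [-3.134e+00  3.000e-03  1.601e+00] F [-0.2 -0.3 -2. ] w 45.0
yaw 91.7 TRAVEL cm [-0.66  3.47  1.99] TWIST -0.7 dist 4.1
```

```bash
python3 -m inch '{"travel":[[-0.3,1.5,0],[-0.66,3,0.5],[-0.66,3.47,1.5],[-0.66,3.47,2.2],[-0.66,3.47,2.5],[-0.66,3.47,2.5],[-0.66,3.47,2.5],[-0.66,3.47,2.5],[-0.66,3.47,2.5],[-0.66,3.47,2.5]],"twist":[0,0,-0.7,-0.7,-0.7,-0.7,-0.7,-0.7,-0.7,-0.7],"fingers":[3.8,3.8,3.8,3.8,3.8,3.8,3.8,3.8,3.8,3.8]}'; 
python3 -c "
from h import *
go(452,-93,82,92.4)"
```

```text
clock: 13.3
eef_pos: [457.0, -84.7, 117.2]
tool_rot: [3.141, 0.0, 1.626]
force: [1.0, 0.9, -2.2]
width: 45.2
t 13.3 pos [457.  -84.7 117.2] rot [3.141 0.    1.626] F [ 1.   0.9 -2.2] w 45.2
yaw 93.2 TRAVEL cm [-0.8  -0.54  3.52] TWIST 0.8 dist 3.7
```

```bash
python3 -m inch '{"travel":[[-0.4,-0.3,0],[-0.8,-0.54,0.5],[-0.8,-0.54,1.5],[-0.8,-0.54,2.5],[-0.8,-0.54,3.2],[-0.8,-0.54,3.5],[-0.8,-0.54,3.5],[-0.8,-0.54,3.5],[-0.8,-0.54,3.5],[-0.8,-0.54,3.5]],"twist":[0,0.4,0.8,0.8,0.8,0.8,0.8,0.8,0.8,0.8],"fingers":[3.8,3.8,3.8,3.8,3.8,3.8,3.8,3.8,3.8,3.8]}'; 
python3 -c "
from h import *
go(452,-93,82,92.4)"
```

```text
clock: 14.13
eef_pos: [452.1, -93.1, 82.0]
tool_rot: [3.141, 0.0, 1.612]
force: [0.4, -0.1, -1.4]
width: 44.6
t 14.13 pos [452.1 -93.1  82. ] rot [3.141 0.    1.612] F [ 0.4 -0.1 -1.4] w 44.6
yaw 92.3 TRAVEL cm [ 0.01 -0.01 -0.  ] TWIST -0.1 dist 0.0
```

```bash
python3 -m inch '{"travel":[[0,0,0.05],[0,0,0.05],[0,0,0.05],[0,0,0.05],[0,0,0.05],[0,0,-1],[0,0,-3],[0,0,-6],[0,0,-8],[0,0,-8]],"twist":[0,0,0,0,0,0,0,0,0,0],"fingers":[3.8,4.4,5.2,5.8,5.8,5.8,5.8,5.8,5.8,5.8]}'; 
python3 -m inch '{"travel":[[3,0,0],[7,0,0],[11,0,0],[15,0,0],[19,0,0],[23,0,0],[27,0,0],[31,0,0],[35,0,0],[37,0,0]],"twist":[0,6,12,18,24,30,36,42,47,47],"fingers":[6.5,6.5,6.5,6.5,6.5,6.5,6.5,6.5,6.5,6.5]}'; 
python3 -c "
from h import *
cam('top');cam('top');d=cam('top'); crop(d,160,130,260,150,3,'k1.png')
go(404.5,323,120,45)
for o in cartons(d,thr=140): print(o)"
```

```text
clock: 14.97
eef_pos: [454.3, -93.2, 165.2]
tool_rot: [3.135, 0.001, 1.612]
force: [-0.3, 0.0, 0.6]
width: 57.9
clock: 15.8
eef_pos: [435.6, 282.9, 161.5]
tool_rot: [-3.14, -0.003, 0.794]
force: [0.3, 0.6, -0.1]
width: 64.9
t 15.95 pos [435.9 278.6 161.1] rot [-3.141e+00  1.000e-03  7.960e-01] F [ 0.3 -0.5 -1.1] w 64.8
yaw 45.6 TRAVEL cm [ 0.98 -5.34  4.11] TWIST 0.6 dist 6.8
```

View pics/k1.png

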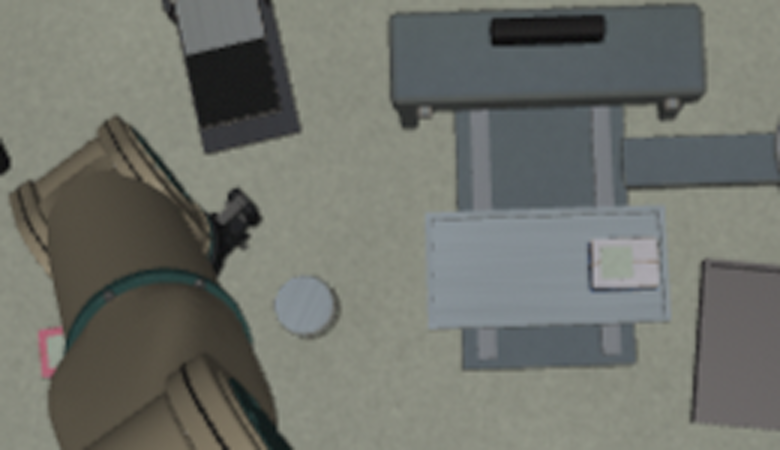

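Carton B lies flat on the right part of the table, inside the rim. Next is carton C.

```bash
python3 -m inch '{"travel":[[0.4,-2,0.5],[0.98,-4.5,1.5],[0.98,-5.34,3],[0.98,-5.34,4.1],[0.98,-5.34,4.1],[0.98,-5.34,4.1],[0.98,-5.34,4.1],[0.98,-5.34,4.1],[0.98,-5.34,4.1],[0.98,-5.34,4.1]],"twist":[0,0.6,0.6,0.6,0.6,0.6,0.6,0.6,0.6,0.6],"fingers":[6.5,6.5,6.5,6.5,6.5,6.5,6.5,6.5,6.5,6.5]}'; 
python3 -c "
from h import *
go(404.5,323,36,45)
d=cam('top')
for o in cartons(d,thr=140,win=(300,180,390,260),zt=85): print(o)"
```

```text
clock: 16.78
eef_pos: [406.3, 320.9, 121.4]
tool_rot: [3.141, -0.001, 0.78]
force: [0.3, 0.3, -0.0]
width: 64.8
t 16.78 pos [406.3 320.9 121.4] rot [ 3.141e+00 -1.000e-03  7.800e-01] F [ 0.3  0.3 -0. ] w 64.8
yaw 44.7 TRAVEL cm [ 0.01 -0.27  8.54] TWIST -0.3 dist 8.5
(array([451.8, -95.2]), np.float64(90.5), np.float64(63.6), np.float64(46.6), array([368. , 216.7]))
```

```bash
python3 -m inch '{"travel":[[0,-0.27,1],[0,-0.27,3],[0,-0.27,5],[0,-0.27,7],[0,-0.27,8.2],[0,-0.27,8.5],[0,-0.27,8.5],[0,-0.27,8.5],[0,-0.27,8.5],[0,-0.27,8.5]],"twist":[0,0,0,0,0,0,0,0,0,0],"fingers":[6.5,6.5,6.5,6.5,6.5,6.5,6.5,5.5,4.5,3.8]}'; 
python3 -m inch '{"travel":[[0,0,0],[0,0,0],[0,0,0],[0,0,-2],[0,0,-4],[0,0,-6],[0,0,-8],[0,0,-10],[0,0,-11],[0,0,-11]],"twist":[0,0,0,0,0,0,0,0,0,0],"fingers":[3.8,3.8,3.8,3.8,3.8,3.8,3.8,3.8,3.8,3.8]}'; python3 -c "
from h import *
go(449,-22,148,92.4)"
```

```text
clock: 17.67
eef_pos: [404.4, 323.5, 37.0]
tool_rot: [3.141, -0.002, 0.781]
force: [-0.3, -0.1, -0.1]
width: 45.3
clock: 18.5
eef_pos: [405.0, 324.0, 148.1]
tool_rot: [3.141, -0.005, 0.781]
force: [-0.0, 0.0, -1.6]
width: 45.1
t 18.5 pos [405.  324.  148.1] rot [ 3.141 -0.005  0.781] F [-0.   0.  -1.6] w 45.1
yaw 44.7 TRAVEL cm [-21.23  27.67  -0.08] TWIST -47.7 dist 34.9
```

```bash
python3 -m inch '{"travel":[[-1,1.3,0],[-3.5,4.6,0],[-6,7.8,0],[-8.5,11,0],[-11,14.3,0],[-13.5,17.6,0],[-16,20.8,0],[-18.5,24.1,0],[-20.5,26.7,0],[-21.2,27.6,0]],"twist":[-2,-7,-13,-19,-25,-31,-37,-42,-46,-47.7],"fingers":[3.8,3.8,3.8,3.8,3.8,3.8,3.8,3.8,3.8,3.8]}'; 
python3 -m inch '{"travel":[[0,0,1],[0,0,2],[0,0,3],[0,0,3],[0,0,3],[0,0,3],[0,0,3],[0,0,3],[0,0,3],[0,0,3]],"twist":[0,0,0,0,0,0,0,0,0,0],"fingers":[3.8,3.8,3.8,3.8,3.8,3.8,3.8,3.8,3.8,3.8]}'; 
python3 -c "
from h import *
go(449,-24,81,92.4)"
```

```text
clock: 19.33
eef_pos: [446.7, -28.3, 144.6]
tool_rot: [-3.139, 0.002, 1.609]
force: [-0.3, -0.5, -0.6]
width: 44.9
clock: 20.17
eef_pos: [447.8, -22.2, 116.2]
tool_rot: [3.141, 0.0, 1.614]
force: [-0.2, -0.3, -1.7]
width: 45.6
t 20.17 pos [447.8 -22.2 116.2] rot [3.141 0.    1.614] F [-0.2 -0.3 -1.7] w 45.6
yaw 92.5 TRAVEL cm [-0.19  0.11  3.52] TWIST 0.1 dist 3.5
```

```bash
python3 -m inch '{"travel":[[-0.1,0.1,0.5],[-0.19,0.1,1.5],[-0.19,0.1,2.5],[-0.19,0.1,3.2],[-0.19,0.1,3.5],[-0.19,0.1,3.5],[-0.19,0.1,3.55],[-0.19,0.1,3.55],[-0.19,0.1,3.55],[-0.19,0.1,3.55]],"twist":[0,0,0,0,0,0,0,0,0,0],"fingers":[3.8,3.8,3.8,3.8,3.8,3.8,3.8,4.4,5.2,5.8]}'; 
python3 -m inch '{"travel":[[0,0,0],[0,0,0],[0,0,-1],[0,0,-3],[0,0,-6],[0,0,-8],[3,0,-8],[7,0,-8],[11,0,-8],[15,0,-8]],"twist":[0,0,0,0,0,0,0,0,0,0],"fingers":[5.8,5.8,5.8,5.8,5.8,5.8,5.8,5.8,6.5,6.5]}'; 
python3 -c "
from h import *
d=cam('top');d=cam('top')
go(503.2,393.4,120,137.2)
crop(d,160,130,260,150,3,'k2.png')
for o in cartons(d,thr=140): print(o)
for o in cartons(d,thr=140,win=(300,180,390,260),zt=85): print(o)"
```

```text
clock: 21.0
eef_pos: [448.9, -24.0, 80.6]
tool_rot: [3.141, -0.0, 1.613]
force: [-0.3, -0.9, 0.9]
width: 57.6
clock: 21.83
eef_pos: [442.2, 126.9, 160.8]
tool_rot: [3.141, -0.0, 1.612]
force: [0.2, 0.4, 0.1]
width: 64.7
t 21.93 pos [442.2 134.3 161.2] rot [ 3.138 -0.006  1.625] F [0.2 0.2 0.3] w 65.3
yaw 93.1 TRAVEL cm [25.51  7.49  4.3 ] TWIST -44.1 dist 26.9
(array([503. , 393.3]), np.float64(137.2), np.float64(61.1), np.float64(44.6), array([198.7, 199.6]))
(array([450.6, -59.4]), np.float64(92.1), np.float64(134.9), np.float64(47.0), array([355.2, 217. ]))
```

View pics/k2.png

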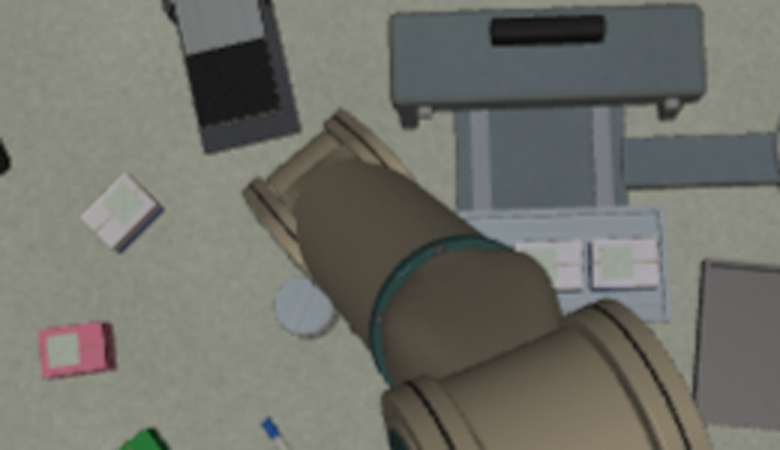

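```bash
python3 -m inch '{"travel":[[2.5,0.7,0],[6,1.8,0],[10,2.9,0],[14,4.1,0],[18,5.3,1],[22,6.4,2],[25,7.4,3],[25.5,7.5,3.5],[25.5,7.5,4],[25.5,7.5,4]],"twist":[-3,-9,-15,-21,-27,-33,-39,-44,-44,-44],"fingers":[6.5,6.5,6.5,6.5,6.5,6.5,6.5,6.5,6.5,6.5]}'; 
python3 -m inch '{"travel":[[0,0,0],[0,0,0],[0,0,0],[0,0,0],[0,0,0],[0,0,0],[0,0,0],[0,0,0],[0,0,0],[0,0,0]],"twist":[0,0,0,0,0,0,0,0,0,0],"fingers":[6.5,6.5,6.5,6.5,6.5,6.5,6.5,6.5,6.5,6.5]}'; 
python3 -c "
from h import *
go(503.2,393.4,36.5,137.2)"
```

```text
clock: 22.77
eef_pos: [505.6, 382.1, 118.7]
tool_rot: [-3.138, 0.0, 2.379]
force: [-0.5, -0.8, -0.3]
width: 65.0
clock: 23.6
eef_pos: [506.2, 383.9, 120.4]
tool_rot: [3.142, -0.0, 2.382]
force: [-0.8, -0.5, 0.5]
width: 64.9
t 23.6 pos [506.2 383.9 120.4] rot [ 3.142 -0.     2.382] F [-0.8 -0.5  0.5] w 64.9
yaw 136.5 TRAVEL cm [0.88 0.48 8.39] TWIST -0.7 dist 8.4
```

```bash
python3 -m inch '{"travel":[[0.5,0.3,1],[0.88,0.48,3],[0.88,0.48,5],[0.88,0.48,7],[0.88,0.48,8],[0.88,0.48,8.4],[0.88,0.48,8.4],[0.88,0.48,8.4],[0.88,0.48,8.4],[0.88,0.48,8.4]],"twist":[0,-0.7,-0.7,-0.7,-0.7,-0.7,-0.7,-0.7,-0.7,-0.7],"fingers":[6.5,6.5,6.5,6.5,6.5,6.5,6.5,5.5,4.5,3.8]}'; 
python3 -m inch '{"travel":[[0,0,0],[0,0,0],[0,0,0],[0,0,-2],[0,0,-4],[0,0,-6],[0,0,-8],[0,0,-10],[0,0,-11],[0,0,-11]],"twist":[0,0,0,0,0,0,0,0,0,0],"fingers":[3.8,3.8,3.8,3.8,3.8,3.8,3.8,3.8,3.8,3.8]}'; python3 -c "
from h import *
go(446,47.5,148,92.4)"
```

```text
clock: 24.43
eef_pos: [503.8, 394.1, 37.7]
tool_rot: [3.139, 0.0, 2.394]
force: [-0.3, 0.5, 4.1]
width: 45.3
clock: 25.27
eef_pos: [504.3, 394.2, 148.7]
tool_rot: [3.137, 0.001, 2.393]
force: [0.2, 0.8, -1.0]
width: 45.3
t 25.27 pos [504.3 394.2 148.7] rot [3.137e+00 1.000e-03 2.393e+00] F [ 0.2  0.8 -1. ] w 45.3
yaw 137.1 TRAVEL cm [-19.32 -29.38  -0.04] TWIST 44.7 dist 35.2
```

```bash
python3 -m inch '{"travel":[[-1,-1.5,0],[-3.2,-4.9,0],[-5.5,-8.3,0],[-7.7,-11.7,0],[-10,-15.2,0],[-12.2,-18.6,0],[-14.5,-22,0],[-16.8,-25.5,0],[-18.7,-28.4,0],[-19.3,-29.4,0]],"twist":[2,7,12,18,24,30,36,41,44.7,44.7],"fingers":[3.8,3.8,3.8,3.8,3.8,3.8,3.8,3.8,3.8,3.8]}'; 
python3 -m inch '{"travel":[[0,0,1],[0,0,2],[0,0,2.5],[0,0,2.5],[0,0,2.5],[0,0,2.5],[0,0,2.5],[0,0,2.5],[0,0,2.5],[0,0,2.5]],"twist":[0,0,0,0,0,0,0,0,0,0],"fingers":[3.8,3.8,3.8,3.8,3.8,3.8,3.8,3.8,3.8,3.8]}'; 
python3 -c "
from h import *
go(446,47.5,81.3,92.4)"
```

```text
clock: 26.1
eef_pos: [441.8, 39.9, 145.2]
tool_rot: [-3.136, 0.005, 1.604]
force: [-0.5, -0.5, -0.8]
width: 45.1
clock: 26.93
eef_pos: [444.9, 46.6, 121.6]
tool_rot: [3.141, -0.0, 1.614]
force: [-0.2, 0.5, -1.6]
width: 44.8
t 26.93 pos [444.9  46.6 121.6] rot [ 3.141 -0.     1.614] F [-0.2  0.5 -1.6] w 44.8
yaw 92.5 TRAVEL cm [0.09 0.11 4.03] TWIST 0.1 dist 4.0
```

```bash
python3 -m inch '{"travel":[[0.1,0.1,0.5],[0.1,0.1,1.5],[0.1,0.1,2.5],[0.1,0.1,3.5],[0.1,0.1,3.9],[0.1,0.1,4],[0.1,0.1,4.05],[0.1,0.1,4.05],[0.1,0.1,4.05],[0.1,0.1,4.05]],"twist":[0,0,0,0,0,0,0,0,0,0],"fingers":[3.8,3.8,3.8,3.8,3.8,3.8,3.8,4.4,5.2,5.8]}'; 
python3 -m inch '{"travel":[[0,0,0],[0,0,0],[0,0,-1],[0,0,-4],[0,0,-8],[0,0,-12],[0,0,-16],[0,0,-16],[0,0,-16],[0,0,-16]],"twist":[0,0,0,0,0,0,0,0,0,0],"fingers":[5.8,5.8,5.8,5.8,5.8,5.8,5.8,5.8,5.8,5.8]}'; 
python3 -c "
from h import *
go(505.6,-321,240,60)"
```

```text
clock: 27.77
eef_pos: [446.2, 47.6, 81.3]
tool_rot: [3.14, -0.0, 1.613]
force: [1.2, 0.2, 0.4]
width: 57.7
clock: 28.6
eef_pos: [445.3, 47.1, 240.8]
tool_rot: [-3.142, 0.001, 1.613]
force: [-0.3, -0.3, 0.1]
width: 57.7
t 28.6 pos [445.3  47.1 240.8] rot [-3.142e+00  1.000e-03  1.613e+00] F [-0.3 -0.3  0.1] w 57.7
yaw 92.4 TRAVEL cm [-37.03   4.47   0.11] TWIST 32.4 dist 37.3
```

```bash
python3 -m inch '{"travel":[[-2,0.2,0],[-6,0.7,0],[-10,1.2,0],[-14,1.7,0],[-18,2.2,0],[-22,2.7,0],[-26,3.2,0],[-30,3.7,0],[-34,4.2,0],[-37,4.5,0]],"twist":[2,6,10,14,18,22,26,30,32.4,32.4],"fingers":[5.8,5.8,5.8,5.8,5.8,5.8,5.8,5.8,5.8,5.8]}'; 
python3 -c "
from h import *
cam('top'); cam('top');cam('top');cam('scene');d=cam('top')
crop(d,280,120,200,150,4,'k3.png')
for o in cartons(d,thr=140,win=(290,180,390,260),zt=85): print(o)
d=cam('scene');crop(d,180,120,200,120,4,'k4.png')
go(505.6,-321,160,60)"
```

```text
clock: 29.43
eef_pos: [505.3, -323.7, 238.4]
tool_rot: [-3.138, 0.002, 1.044]
force: [0.6, -0.4, 0.3]
width: 58.1
(array([438.9, -17.7]), np.float64(86.7), np.float64(200.1), np.float64(62.5), array([340.4, 221.1]))
t 29.73 pos [ 506.1 -318.1  239.5] rot [-3.138e+00 -1.000e-03  1.050e+00] F [-0.   0.7 -0.2] w 57.7
yaw 60.2 TRAVEL cm [-0.28  0.12  7.95] TWIST 0.2 dist 8.0
```

View pics/k3.png

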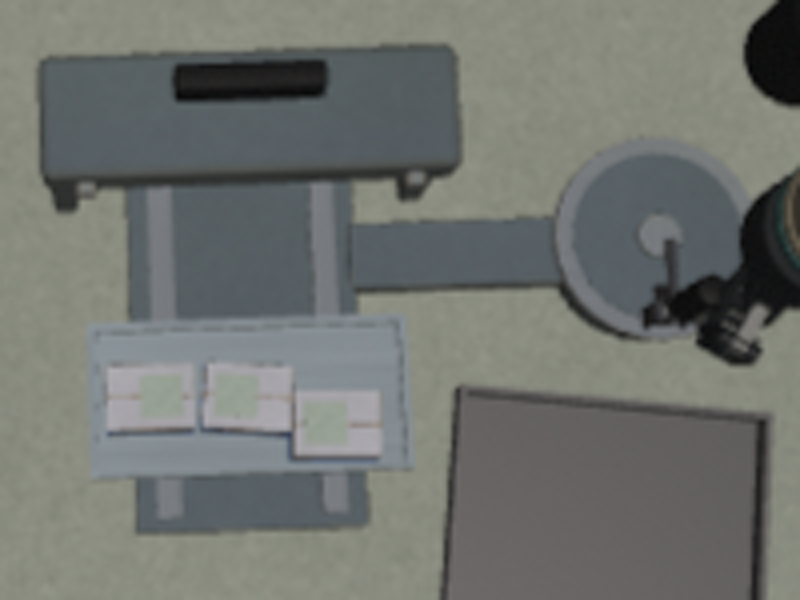

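View pics/k4.png

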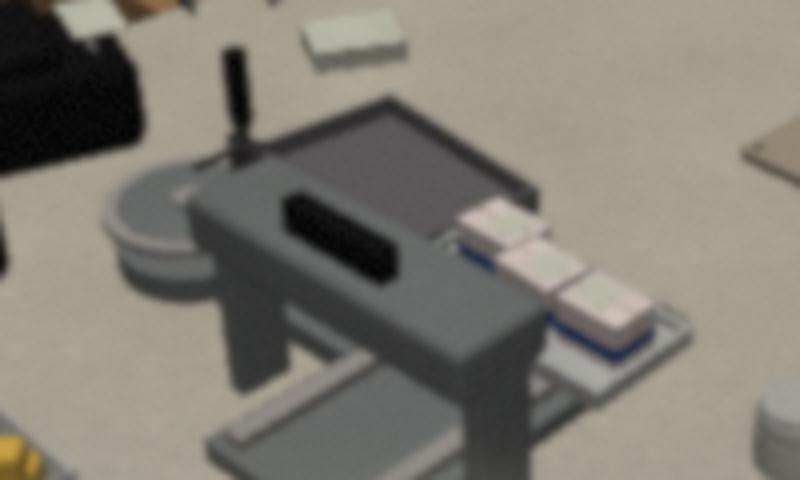

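The right carton was knocked towards the robot. I'll measure its position against the limits.

```bash
python3 -c "
from h import *
d=cam('top')
a=np.radians(2.4); c=np.array([449,-24.5]); ex=np.array([np.cos(a),np.sin(a)]); ey=np.array([-np.sin(a),np.cos(a)])
for cx,cy in [(150,398),(249,398),(338,425)]:
  p=ray(d,280+(cx+.5)/4-.5,120+(cy+.5)/4-.5,85)[:2]; print(p.round(1),(ex@(p-c)).round(1),(ey@(p-c)).round(1))
"
```

```text
[443.7  47.3] -2.3 72.0
[444.3 -22. ] -4.6 2.7
[425.8 -84.2] -25.6 -58.7
```

All three are flat and within limits: x is −2, −5 and −26 mm, and y is 72, 3 and −59 mm. Step 1 looks met, so I'll wind the wheel.

```bash
python3 -m inch '{"travel":[[-0.1,0.1,1],[-0.2,0.12,3],[-0.2,0.12,5],[-0.2,0.12,7],[-0.2,0.12,7.9],[-0.2,0.12,7.9],[-0.2,0.12,7.9],[-0.2,0.12,7.9],[-0.2,0.12,7.9],[-0.2,0.12,7.9]],"twist":[0,0,0,0,0,0,0,0,0,0],"fingers":[5.8,5.8,5.8,5.8,5.8,5.8,5.8,5,4,3]}'; 
python3 -c "
from h import *
go(505.6,-321,160,60)"
```

```text
clock: 30.62
eef_pos: [507.2, -322.8, 163.0]
tool_rot: [3.14, 0.0, 1.048]
force: [-0.3, -0.4, -0.7]
width: 30.5
t 30.62 pos [ 507.2 -322.8  163. ] rot [3.14  0.    1.048] F [-0.3 -0.4 -0.7] w 30.5
yaw 60.1 TRAVEL cm [ 0.08 -0.23  0.3 ] TWIST 0.1 dist 0.4
```

```bash
python3 -m inch '{"travel":[[0.08,-0.23,0.2],[0.08,-0.23,0.2],[0.08,-0.23,0.2],[0.08,-0.23,0.2],[0.08,-0.23,0.2],[0.08,-0.23,0.2],[0.08,-0.23,0.2],[0.08,-0.23,0.2],[0.08,-0.23,0.2],[0.08,-0.23,0.2]],"twist":[0,0,0,0,0,0,0,0,0,0],"fingers":[3,3,2.5,1.5,1.5,1.5,1.5,1.5,1.5,1.5]}'; 
python3 -c "
from h import *
st()
th=0
psi=np.radians(60.0); b=np.radians(2.4)
Rt=np.array([[np.cos(psi),np.sin(psi)],[np.sin(psi),-np.cos(psi)]])
def pos(t): 
  v=np.array([-np.cos(t),np.sin(t)])*6.0
  return np.array([[np.cos(b),-np.sin(b)],[np.sin(b),np.cos(b)]])@v
for k in range(5):
  t0=k*1.6
  print(k,[list((Rt@(pos(t0+.16*(i+1))-pos(t0))).round(2)) for i in range(10)])
"
```

```text
clock: 31.45
eef_pos: [506.6, -321.1, 160.7]
tool_rot: [3.138, -0.001, 1.048]
force: [5.6, -0.6, 5.1]
width: 21.0
t 31.45 pos [ 506.6 -321.1  160.7] rot [ 3.138e+00 -1.000e-03  1.048e+00] F [ 5.6 -0.6  5.1] w 21.0
0 [[np.float64(0.85), np.float64(-0.45)], [np.float64(1.76), np.float64(-0.75)], [np.float64(2.7), np.float64(-0.91)], [np.float64(3.66), np.float64(-0.92)], [np.float64(4.61), np.float64(-0.77)], [np.float64(5.52), np.float64(-0.47)], [np.float64(6.37), np.float64(-0.03)], [np.float64(7.15), np.float64(0.53)], [np.float64(7.82), np.float64(1.22)], [np.float64(8.37), np.float64(2.0)]]
1 [[np.float64(0.42), np.float64(0.86)], [np.float64(0.7), np.float64(1.78)], [np.float64(0.83), np.float64(2.73)], [np.float64(0.81), np.float64(3.69)], [np.float64(0.63), np.float64(4.63)], [np.float64(0.31), np.float64(5.53)], [np.float64(-0.15), np.float64(6.37)], [np.float64(-0.74), np.float64(7.13)], [np.float64(-1.45), np.float64(7.78)], [np.float64(-2.24), np.float64(8.31)]]
2 [[np.float64(-0.87), np.float64(0.4)], [np.float64(-1.8), np.float64(0.65)], [np.float64(-2.75), np.float64(0.
[... 363 characters left out ...]
np.float64(-0.67), np.float64(-2.77)], [np.float64(-0.59), np.float64(-3.73)], [np.float64(-0.36), np.float64(-4.66)], [np.float64(0.01), np.float64(-5.54)], [np.float64(0.52), np.float64(-6.35)], [np.float64(1.16), np.float64(-7.07)], [np.float64(1.9), np.float64(-7.68)], [np.float64(2.73), np.float64(-8.17)]]
4 [[np.float64(0.89), np.float64(-0.35)], [np.float64(1.83), np.float64(-0.54)], [np.float64(2.79), np.float64(-0.59)], [np.float64(3.74), np.float64(-0.48)], [np.float64(4.67), np.float64(-0.23)], [np.float64(5.54), np.float64(0.17)], [np.float64(6.33), np.float64(0.71)], [np.float64(7.04), np.float64(1.36)], [np.float64(7.62), np.float64(2.12)], [np.float64(8.08), np.float64(2.96)]]
```

```bash
cat >> h.py <<'E'
def wind(t0,dt,n=10,psideg=None,r=6.0,bdeg=2.4):
    s=st(); psi=s['tool_rot'][2] if psideg is None else np.radians(psideg); b=np.radians(bdeg)
    Rt=np.array([[np.cos(psi),np.sin(psi)],[np.sin(psi),-np.cos(psi)]])
    B=np.array([[np.cos(b),-np.sin(b)],[np.sin(b),np.cos(b)]])
    pos=lambda t:B@(np.array([-np.cos(t),np.sin(t)])*r)
    ax=np.array([565.5,-318.7]); rel=B.T@(s['eef_pos'][:2]-ax)
    print('theta meas',(np.arctan2(rel[1],-rel[0])%(2*np.pi)).round(3),'r',np.linalg.norm(rel).round(1))
    print([[float(q) for q in (Rt@(pos(t0+dt*(i+1))-pos(t0))).round(2)]+[0] for i in range(n)])
E
python3 -c "
from h import *
for k in range(6): wind(k*1.3,.13)
wind(7.8,0.05)
"
```

```text
t 31.45 pos [ 506.6 -321.1  160.7] rot [ 3.138e+00 -1.000e-03  1.048e+00] F [ 5.6 -0.6  5.1] w 21.0
theta meas 0.002 r 59.0
[[0.68, -0.37, 0], [1.41, -0.65, 0], [2.17, -0.84, 0], [2.94, -0.92, 0], [3.72, -0.91, 0], [4.49, -0.79, 0], [5.24, -0.58, 0], [5.96, -0.26, 0], [6.62, 0.14, 0], [7.24, 0.62, 0]]
t 31.45 pos [ 506.6 -321.1  160.7] rot [ 3.138e+00 -1.000e-03  1.048e+00] F [ 5.6 -0.6  5.1] w 21.0
theta meas 0.002 r 59.0
[[0.54, 0.56, 0], [1.01, 1.18, 0], [1.39, 1.86, 0], [1.68, 2.59, 0], [1.87, 3.34, 0], [1.96, 4.12, 0], [1.96, 4.9, 0], [1.85, 5.67, 0], [1.64, 6.42, 0], [1.34, 7.14, 0]]
t 31.45 pos [ 506.6 -321.1  160.7] rot [ 3.138e+00 -1.000e-03  1.048e+00] F [ 5.6 -0.6  5.1] w 21.0
theta meas 0.002 r 59.0
[[-0.39, 0.67, 0], [-0.87, 1.29, 0], [-1.43, 1.84, 0], [-2.05, 2.31, 0], [-2.72, 2.7, 0], [-3.44, 2.99, 0], [-4.2, 3.2, 0], [-4.97, 3.3, 0], [-5.75, 3.3, 0], [-6.52, 3.2, 0]]
t 31.45 pos [ 506.6 -321.1  160.7] rot [ 3.138e+00 -1.000e-03  1.048e+00] F [ 5.6 -0.6  5.1] w 21.0
theta meas 0.002 r 59.0
[[-0.75, -0.2, 0], [-1.47, -0.5, 0], [-2.15, -0.88, 0], [-2.77, -1.35, 0], [-3.3
[... 301 characters left out ...]
], [0.94, -3.71, 0], [1.41, -4.34, 0], [1.95, -4.9, 0], [2.56, -5.39, 0], [3.22, -5.79, 0], [3.94, -6.1, 0]]
t 31.45 pos [ 506.6 -321.1  160.7] rot [ 3.138e+00 -1.000e-03  1.048e+00] F [ 5.6 -0.6  5.1] w 21.0
theta meas 0.002 r 59.0
[[0.75, -0.22, 0], [1.52, -0.34, 0], [2.3, -0.35, 0], [3.07, -0.27, 0], [3.83, -0.09, 0], [4.56, 0.19, 0], [5.24, 0.57, 0], [5.87, 1.02, 0], [6.44, 1.56, 0], [6.93, 2.16, 0]]
t 31.45 pos [ 506.6 -321.1  160.7] rot [ 3.138e+00 -1.000e-03  1.048e+00] F [ 5.6 -0.6  5.1] w 21.0
theta meas 0.002 r 59.0
[[0.17, 0.25, 0], [0.32, 0.51, 0], [0.46, 0.77, 0], [0.59, 1.04, 0], [0.71, 1.32, 0], [0.81, 1.6, 0], [0.9, 1.89, 0], [0.97, 2.18, 0], [1.03, 2.47, 0], [1.07, 2.77, 0]]
```

```bash
python3 -m inch '{"travel":[[0.68, -0.37, 0], [1.41, -0.65, 0], [2.17, -0.84, 0], [2.94, -0.92, 0], [3.72, -0.91, 0], [4.49, -0.79, 0], [5.24, -0.58, 0], [5.96, -0.26, 0], [6.62, 0.14, 0], [7.24, 0.62, 0]],"twist":[0,0,0,0,0,0,0,0,0,0],"fingers":[1.5,1.5,1.5,1.5,1.5,1.5,1.5,1.5,1.5,1.5]}'; python3 -c "
from h import *
wind(1.3,.13)
d=cam('scene');crop(d,180,120,200,120,4,'k5.png');d=cam('top');crop(d,280,120,200,150,4,'k6.png');wind(1.3,.13)"
```

```text
clock: 32.28
eef_pos: [545.9, -264.5, 160.7]
tool_rot: [3.14, 0.005, 1.046]
force: [0.7, -6.2, 7.7]
width: 20.7
t 32.28 pos [ 545.9 -264.5  160.7] rot [3.14  0.005 1.046] F [ 0.7 -6.2  7.7] w 20.7
theta meas 1.266 r 57.6
[[0.54, 0.56, 0], [1.01, 1.18, 0], [1.39, 1.86, 0], [1.68, 2.58, 0], [1.88, 3.34, 0], [1.97, 4.11, 0], [1.97, 4.89, 0], [1.86, 5.66, 0], [1.65, 6.42, 0], [1.35, 7.14, 0]]
t 32.38 pos [ 547.7 -263.9  160.8] rot [3.137e+00 3.000e-03 1.047e+00] F [ 3.3 -4.8  5.5] w 20.9
theta meas 1.299 r 57.6
[[0.54, 0.56, 0], [1.01, 1.18, 0], [1.39, 1.86, 0], [1.68, 2.59, 0], [1.87, 3.34, 0], [1.97, 4.12, 0], [1.96, 4.9, 0], [1.85, 5.67, 0], [1.65, 6.42, 0], [1.34, 7.14, 0]]
```

View pics/k5.png

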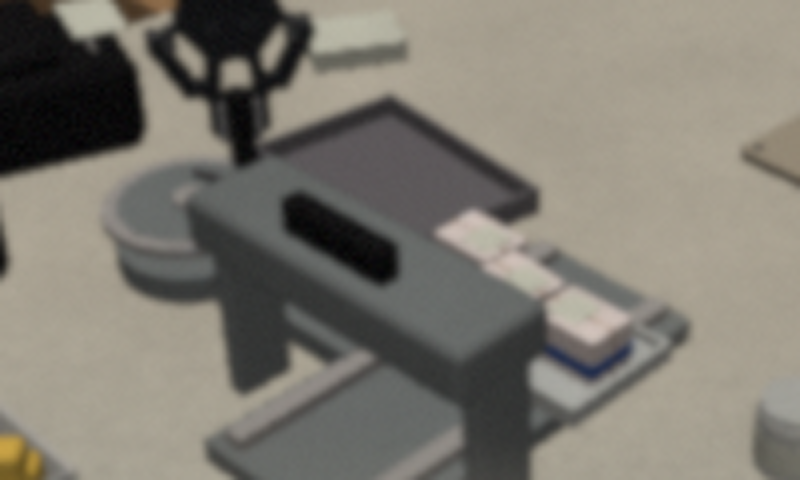

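View pics/k6.png

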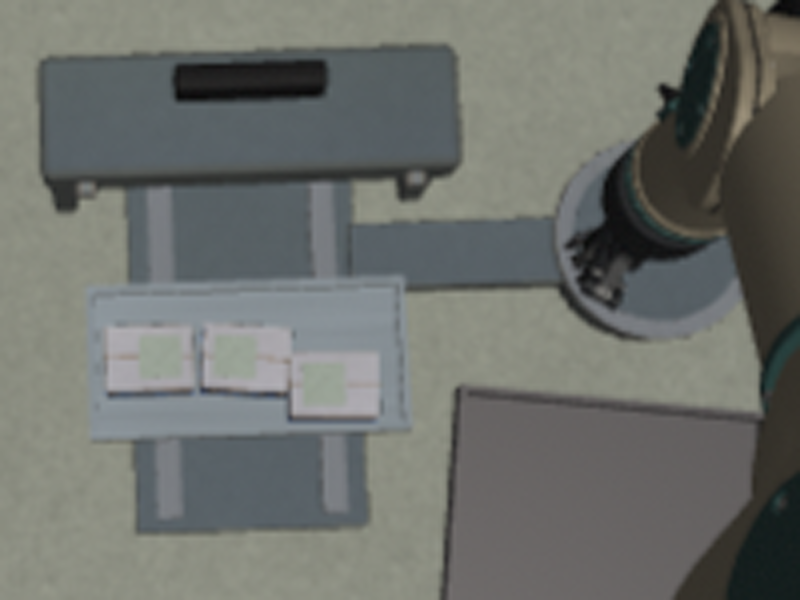

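The table has moved about 28 mm, cartons steady. I'll keep winding.

```bash
python3 -m inch '{"travel":[[0.54, 0.56, 0], [1.01, 1.18, 0], [1.39, 1.86, 0], [1.68, 2.59, 0], [1.87, 3.34, 0], [1.97, 4.12, 0], [1.96, 4.9, 0], [1.85, 5.67, 0], [1.65, 6.42, 0], [1.34, 7.14, 0]],"twist":[0,0,0,0,0,0,0,0,0,0],"fingers":[1.5,1.5,1.5,1.5,1.5,1.5,1.5,1.5,1.5,1.5]}'; python3 -c "
from h import *
wind(2.6,.13)"
python3 -m inch '{"travel":[[-0.39, 0.67, 0], [-0.87, 1.29, 0], [-1.43, 1.84, 0], [-2.05, 2.31, 0], [-2.72, 2.7, 0], [-3.44, 2.99, 0], [-4.2, 3.2, 0], [-4.97, 3.3, 0], [-5.75, 3.3, 0], [-6.52, 3.2, 0]],"twist":[0,0,0,0,0,0,0,0,0,0],"fingers":[1.5,1.5,1.5,1.5,1.5,1.5,1.5,1.5,1.5,1.5]}'; python3 -c "
from h import *
wind(3.9,.13)"
```

```text
clock: 33.22
eef_pos: [614.2, -284.3, 160.7]
tool_rot: [-3.139, 0.0, 1.048]
force: [0.1, 2.4, 11.0]
width: 20.3
t 33.22 pos [ 614.2 -284.3  160.7] rot [-3.139  0.     1.048] F [ 0.1  2.4 11. ] w 20.3
theta meas 2.569 r 59.6
[[-0.39, 0.67, 0], [-0.87, 1.29, 0], [-1.43, 1.84, 0], [-2.05, 2.31, 0], [-2.72, 2.7, 0], [-3.44, 2.99, 0], [-4.2, 3.2, 0], [-4.97, 3.3, 0], [-5.75, 3.3, 0], [-6.52, 3.2, 0]]
clock: 34.05
eef_pos: [612.9, -358.7, 160.8]
tool_rot: [3.135, -0.001, 1.049]
force: [8.0, -3.8, 2.5]
width: 20.7
t 34.05 pos [ 612.9 -358.7  160.8] rot [ 3.135e+00 -1.000e-03  1.049e+00] F [ 8.  -3.8  2.5] w 20.7
theta meas 3.885 r 62.0
[[-0.75, -0.2, 0], [-1.47, -0.5, 0], [-2.15, -0.88, 0], [-2.77, -1.35, 0], [-3.33, -1.9, 0], [-3.81, -2.52, 0], [-4.2, -3.19, 0], [-4.5, -3.91, 0], [-4.71, -4.66, 0], [-4.82, -5.43, 0]]
```

```bash
python3 -c "
from h import *
d=cam('scene');crop(d,180,90,200,150,4,'k7.png');st()"
```

```text
t 34.1 pos [ 610.6 -361.4  160.8] rot [3.136e+00 2.000e-03 1.046e+00] F [ 3.9 -6.1  5. ] w 20.7
```

View pics/k7.png

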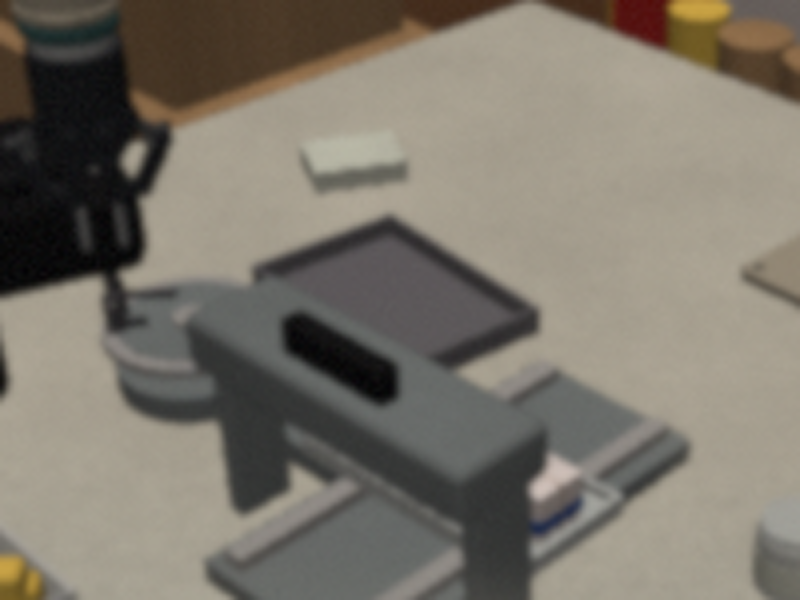

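```bash
cat >> h.py <<'E'
def wind2(tend,n=10,t0=None,r=60.0,ax=(566.4,-320.9),rb=0.0,bdeg=2.4):
    s=st(); psi=s['tool_rot'][2]; b=np.radians(bdeg)
    Rt=np.array([[np.cos(psi),np.sin(psi)],[np.sin(psi),-np.cos(psi)]])
    B=np.array([[np.cos(b),-np.sin(b)],[np.sin(b),np.cos(b)]])
    ax=np.array(ax); p=s['eef_pos'][:2]; rel=B.T@(p-ax)
    th=np.arctan2(rel[1],-rel[0])
    if t0 is None: t0=th%(2*np.pi)
    else: t0=th+2*np.pi*round((t0-th)/(2*np.pi))
    rr=np.linalg.norm(rel)
    u=-rel/rr; f=B.T@s['force'][:2]
    print('theta',round(t0,3),'r',rr.round(1),'Fradial_out_on_tool',round(float(f@(rel/rr)),1))
    # circle through current measured point, plus radial bias rb ramped
    pos=lambda t,k:ax+B@(np.array([-np.cos(t),np.sin(t)])*(rr+(r+rb-rr)*min(1,k/4)))
    print([[float(q) for q in (Rt@(pos(t0+(tend-t0)*(i+1)/n,i+1)-p)/10).round(2)]+[0] for i in range(n)])
E
python3 -c "
from h import *
wind2(5.2,t0=3.9,rb=1.5)"
```

```text
t 34.1 pos [ 610.6 -361.4  160.8] rot [3.136e+00 2.000e-03 1.046e+00] F [ 3.9 -6.1  5. ] w 20.7
theta 3.925 r 60.0 Fradial_out_on_tool 7.0
[[-0.75, -0.18, 0], [-1.47, -0.45, 0], [-2.16, -0.81, 0], [-2.8, -1.26, 0], [-3.35, -1.82, 0], [-3.82, -2.44, 0], [-4.22, -3.12, 0], [-4.52, -3.84, 0], [-4.73, -4.6, 0], [-4.84, -5.37, 0]]
```

```bash
python3 -m inch '{"travel":[[-0.75, -0.18, 0], [-1.47, -0.45, 0], [-2.16, -0.81, 0], [-2.8, -1.26, 0], [-3.35, -1.82, 0], [-3.82, -2.44, 0], [-4.22, -3.12, 0], [-4.52, -3.84, 0], [-4.73, -4.6, 0], [-4.84, -5.37, 0]],"twist":[0,0,0,0,0,0,0,0,0,0],"fingers":[1.5,1.5,1.5,1.5,1.5,1.5,1.5,1.5,1.5,1.5]}'; python3 -c "
from h import *
wind2(6.5,t0=5.2,rb=1)"
```

```text
clock: 34.93
eef_pos: [538.5, -373.9, 160.8]
tool_rot: [3.141, 0.002, 1.047]
force: [1.9, -2.4, 8.1]
width: 20.7
t 34.93 pos [ 538.5 -373.9  160.8] rot [3.141e+00 2.000e-03 1.047e+00] F [ 1.9 -2.4  8.1] w 20.7
theta 5.239 r 59.9 Fradial_out_on_tool 1.2
[[-0.01, -0.76, 0], [0.08, -1.51, 0], [0.26, -2.25, 0], [0.54, -2.97, 0], [0.93, -3.63, 0], [1.39, -4.24, 0], [1.94, -4.79, 0], [2.54, -5.26, 0], [3.2, -5.66, 0], [3.9, -5.97, 0]]
```

```bash
python3 -m inch '{"travel":[[-0.01, -0.76, 0], [0.08, -1.51, 0], [0.26, -2.25, 0], [0.54, -2.97, 0], [0.93, -3.63, 0], [1.39, -4.24, 0], [1.94, -4.79, 0], [2.54, -5.26, 0], [3.2, -5.66, 0], [3.9, -5.97, 0]],"twist":[0,0,0,0,0,0,0,0,0,0],"fingers":[1.5,1.5,1.5,1.5,1.5,1.5,1.5,1.5,1.5,1.5]}'; python3 -c "
from h import *
wind2(7.8,t0=6.5,rb=0)"
```

```text
clock: 35.77
eef_pos: [507.8, -309.8, 160.7]
tool_rot: [3.139, 0.001, 1.048]
force: [4.0, -2.5, 5.3]
width: 21.0
t 35.77 pos [ 507.8 -309.8  160.7] rot [3.139e+00 1.000e-03 1.048e+00] F [ 4.  -2.5  5.3] w 21.0
theta 6.513 r 59.6 Fradial_out_on_tool -4.4
[[0.74, -0.21, 0], [1.5, -0.33, 0], [2.27, -0.35, 0], [3.03, -0.27, 0], [3.78, -0.09, 0], [4.5, 0.19, 0], [5.18, 0.56, 0], [5.8, 1.02, 0], [6.36, 1.55, 0], [6.85, 2.15, 0]]
```

```bash
python3 -m inch '{"travel":[[0.74, -0.21, 0], [1.5, -0.33, 0], [2.27, -0.35, 0], [3.03, -0.27, 0], [3.78, -0.09, 0], [4.5, 0.19, 0], [5.18, 0.56, 0], [5.8, 1.02, 0], [6.36, 1.55, 0], [6.85, 2.15, 0]],"twist":[0,0,0,0,0,0,0,0,0,0],"fingers":[1.5,1.5,1.5,1.5,1.5,1.5,1.5,1.5,1.5,1.5]}'; python3 -c "
from h import *
wind2(8.0,t0=7.8,rb=0)"
```

```text
clock: 36.6
eef_pos: [558.6, -261.8, 160.7]
tool_rot: [-3.14, 0.003, 1.047]
force: [-1.6, -2.4, 11.4]
width: 20.4
t 36.6 pos [ 558.6 -261.8  160.7] rot [-3.140e+00  3.000e-03  1.047e+00] F [-1.6 -2.4 11.4] w 20.4
theta 7.765 r 59.6 Fradial_out_on_tool -2.2
[[0.09, 0.11, 0], [0.18, 0.22, 0], [0.27, 0.33, 0], [0.35, 0.44, 0], [0.42, 0.56, 0], [0.5, 0.68, 0], [0.56, 0.81, 0], [0.63, 0.93, 0], [0.69, 1.06, 0], [0.75, 1.19, 0]]
```

```bash
python3 -m inch '{"travel":[[0.09, 0.11, 0], [0.18, 0.22, 0], [0.27, 0.33, 0], [0.35, 0.44, 0], [0.42, 0.56, 0], [0.5, 0.68, 0], [0.56, 0.81, 0], [0.63, 0.93, 0], [0.63, 0.93, 0], [0.63, 0.93, 0]],"twist":[0,0,0,0,0,0,0,0,0,0],"fingers":[1.5,1.5,1.5,1.5,1.5,1.5,1.5,1.5,1.5,1.5]}'; python3 -c "
from h import *
wind2(8.0,t0=7.8,rb=0)
d=cam('top');crop(d,280,120,200,150,4,'k8.png')
d=cam('scene');crop(d,180,90,200,150,4,'k9.png')
st()"
```

```text
clock: 37.43
eef_pos: [565.8, -261.2, 160.6]
tool_rot: [-3.133, 0.007, 1.046]
force: [-8.4, -1.7, 17.7]
width: 20.8
t 37.43 pos [ 565.8 -261.2  160.6] rot [-3.133  0.007  1.046] F [-8.4 -1.7 17.7] w 20.8
theta 7.885 r 59.7 Fradial_out_on_tool -1.6
[[0.04, 0.05, 0], [0.08, 0.11, 0], [0.12, 0.17, 0], [0.16, 0.22, 0], [0.2, 0.28, 0], [0.23, 0.35, 0], [0.26, 0.41, 0], [0.29, 0.47, 0], [0.32, 0.53, 0], [0.35, 0.59, 0]]
t 37.53 pos [ 565.7 -261.2  160.6] rot [-3.133  0.007  1.046] F [-8.6 -1.1 19.3] w 20.7
```

View pics/k8.png

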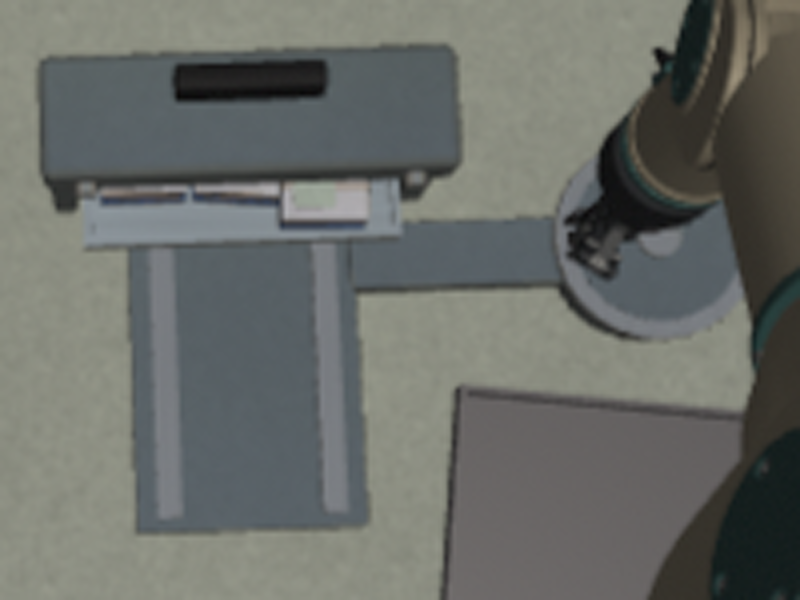

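View pics/k9.png

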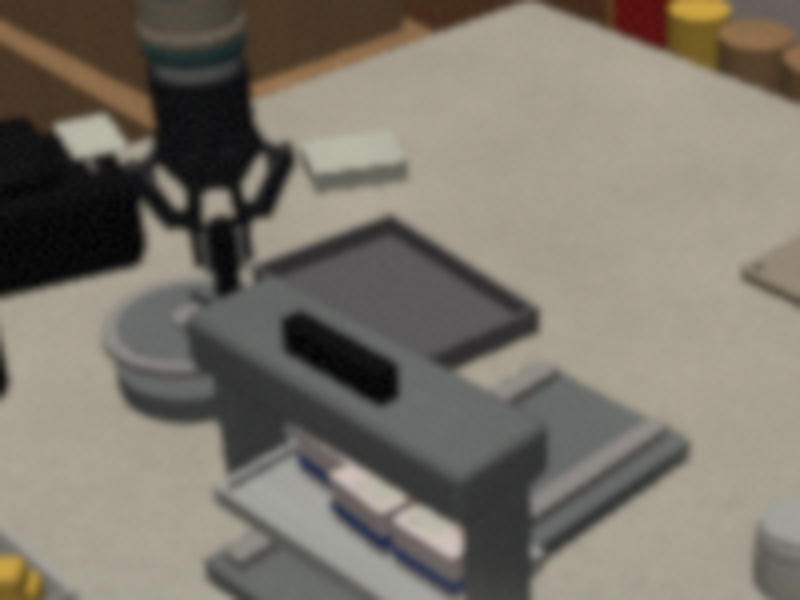

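```bash
python3 -c "
from h import *
d=cam('top')
q=lambda cx,cy:ray(d,280+(cx+.5)/4-.5,120+(cy+.5)/4-.5,51)
for p in [(86,248),(400,236),(92,478),(411,468)]: print(q(*p).round(1))
g=d['frame'].astype(int).sum(2)
print(g[170:190,320],g[170:190,345])
"
```

```text
[557.   94.9  51. ]
[ 568.  -134.1   51. ]
[389.7  88.3  51. ]
[ 398.8 -139.7   51. ]
[246 383 430 431 423 416 421 422 431 431 381 286 348 376 374 375 372 375
 373 373] [193 307 430 428 424 422 422 422 426 379 259 263 286 286 283 286 287 285
 281 279]
```

Fully in: the near rim moved about 168 mm, the handle meets stop resistance of 8.5 N, and the turn is about 7.85 rad. I'll release and go to the pedal.

```bash
python3 -m inch '{"travel":[[0,0,0],[0,0,0],[0,0,0],[0,0,0],[0,0,-2],[0,0,-5],[0,0,-9],[0,0,-13],[0,0,-15],[0,0,-15]],"twist":[0,0,0,0,0,0,0,0,0,0],"fingers":[3,4.5,5.5,5.5,5.5,5.5,5.5,5.5,5.5,5.5]}'; python3 -c "
from h import *
go(530,0,310,60)
go(626,281.7,150,103)"
```

```text
clock: 38.42
eef_pos: [573.8, -260.1, 315.3]
tool_rot: [3.132, -0.001, 1.048]
force: [0.2, 0.1, -0.2]
width: 54.7
t 38.42 pos [ 573.8 -260.1  315.3] rot [ 3.132e+00 -1.000e-03  1.048e+00] F [ 0.2  0.1 -0.2] w 54.7
yaw 60.1 TRAVEL cm [ 20.35 -16.78   0.41] TWIST 0.1 dist 26.4
t 38.42 pos [ 573.8 -260.1  315.3] rot [ 3.132e+00 -1.000e-03  1.048e+00] F [ 0.2  0.1 -0.2] w 54.7
yaw 60.1 TRAVEL cm [ 49.53 -22.67  16.4 ] TWIST -42.9 dist 56.9
```

```bash
python3 -m inch '{"travel":[[1.5,-1.2,0],[4.5,-3.7,0],[7.6,-6.2,0],[10.7,-8.8,0],[13.8,-11.3,0],[16.9,-13.9,0],[20.3,-16.2,0],[24,-17.5,0],[27.8,-18.5,0],[31,-19.2,0]],"twist":[-2,-6,-10,-14,-18,-22,-26,-30,-34,-38],"fingers":[0,0,0,0,0,0,0,0,0,0]}';
python3 -m inch '{"travel":[[0,0,0],[0,0,0],[0,0,0],[0,0,0],[0,0,0],[0,0,0],[0,0,0],[0,0,0],[0,0,0],[0,0,0]],"twist":[0,0,0,0,0,0,0,0,0,0],"fingers":[0,0,0,0,0,0,0,0,0,0]}';  python3 -c "
from h import *
go(626,281.7,150,103)
d=cam('top');crop(d,160,100,260,180,3,'k10.png')"
```

```text
clock: 39.25
eef_pos: [558.7, 108.1, 309.2]
tool_rot: [-3.14, -0.001, 1.717]
force: [0.8, 0.4, 0.2]
width: 0.1
clock: 40.08
eef_pos: [559.7, 104.7, 310.0]
tool_rot: [3.141, 0.0, 1.711]
force: [-0.0, 0.3, 0.3]
width: -0.2
t 40.08 pos [559.7 104.7 310. ] rot [3.141 0.    1.711] F [-0.   0.3  0.3] w -0.2
yaw 98.0 TRAVEL cm [16.6   9.04 16.  ] TWIST -5.0 dist 24.8
```

View pics/k10.png

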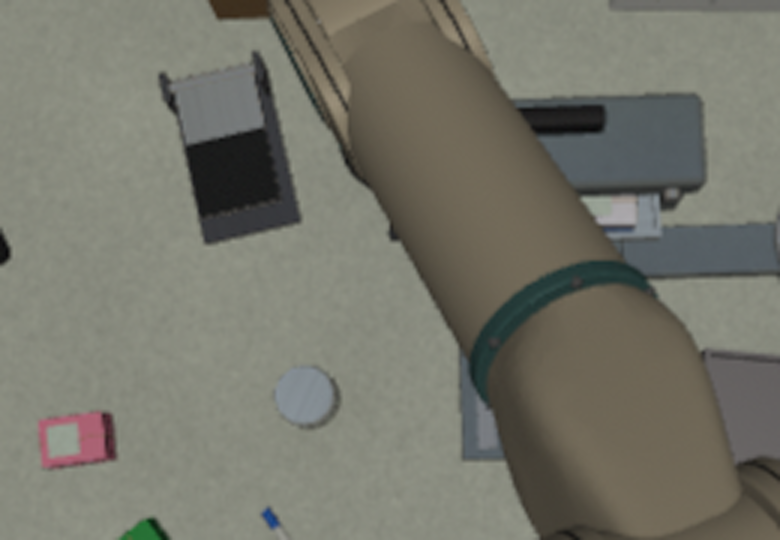

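```bash
python3 -m inch '{"travel":[[2,1,0],[5,2.7,0],[8,4.4,0],[11,6,0],[14,7.6,1],[16.6,9,4],[16.6,9,8],[16.6,9,12],[16.6,9,15],[16.6,9,16]],"twist":[0,-1,-2,-3,-4,-5,-5,-5,-5,-5],"fingers":[0,0,0,0,0,0,0,0,0,0]}';
python3 -m inch '{"travel":[[0,0,1],[0,0,2.5],[0,0,4],[0,0,4.5],[0,0,4.5],[0,0,4.5],[0,0,4.5],[0,0,4.5],[0,0,4.5],[0,0,4.5]],"twist":[0,0,0,0,0,0,0,0,0,0],"fingers":[0,0,0,0,0,0,0,0,0,0]}';  python3 -c "
from h import *
go(622,281,91,103)"
```

```text
clock: 40.97
eef_pos: [622.7, 280.1, 144.1]
tool_rot: [-3.133, 0.003, 1.799]
force: [-0.5, -0.5, -0.4]
width: 0.2
clock: 41.8
eef_pos: [625.9, 282.0, 105.6]
tool_rot: [3.141, -0.0, 1.799]
force: [1.1, 1.4, -0.9]
width: -0.3
t 41.8 pos [625.9 282.  105.6] rot [ 3.141 -0.     1.799] F [ 1.1  1.4 -0.9] w -0.3
yaw 103.0 TRAVEL cm [-0.01 -0.4   1.46] TWIST 0.0 dist 1.5
```

```bash
python3 -m inch '{"travel":[[0,0,0.8],[0,0,1.6],[0,0,2.4],[0,0,3.2],[0,0,3.8],[0,0,4.2],[0,0,4.5],[0,0,4.6],[0,0,4.6],[0,0,4.6]],"twist":[0,0,0,0,0,0,0,0,0,0],"fingers":[0,0,0,0,0,0,0,0,0,0]}';  python3 -c "
from h import *
st()"
```

```text
clock: 42.63
eef_pos: [627.2, 282.5, 62.5]
tool_rot: [3.137, 0.0, 1.798]
force: [-3.9, -3.9, 25.3]
width: 0.2
t 42.63 pos [627.2 282.5  62.5] rot [3.137 0.    1.798] F [-3.9 -3.9 25.3] w 0.2
```

At the stop: 25 N against a 10 N spring, with z as predicted. I'll hold and then let it up.

```bash
python3 -m inch '{"travel":[[0,0,0.1],[0,0,0.1],[0,0,0.1],[0,0,0.1],[0,0,0.1],[0,0,0.1],[0,0,0.1],[0,0,0],[0,0,-0.8],[0,0,-1.6]],"twist":[0,0,0,0,0,0,0,0,0,0],"fingers":[0,0,0,0,0,0,0,0,0,0]}'; 
python3 -m inch '{"travel":[[0,0,-1],[0,0,-2],[0,0,-5],[0,0,-9],[0,0,-13],[0,0,-17],[0,0,-21],[0,0,-24],[0,0,-24],[0,0,-24]],"twist":[0,0,0,0,0,0,0,0,0,0],"fingers":[0,0,0,0,0,0,0,0,0,0]}';  python3 -c "
from h import *
go(560,100,310,98)
d=cam('top');crop(d,160,100,260,180,3,'k11.png')
d=cam('scene');crop(d,180,120,200,150,4,'k12.png')"
```

```text
clock: 43.47
eef_pos: [625.7, 281.9, 75.6]
tool_rot: [3.141, 0.0, 1.799]
force: [-1.7, -0.7, 6.7]
width: 0.4
clock: 44.3
eef_pos: [626.0, 282.2, 316.6]
tool_rot: [3.139, -0.001, 1.798]
force: [-0.5, 0.4, -1.2]
width: 0.3
t 44.3 pos [626.  282.2 316.6] rot [ 3.139e+00 -1.000e-03  1.798e+00] F [-0.5  0.4 -1.2] w 0.3
yaw 103.0 TRAVEL cm [-16.26 -10.54   0.62] TWIST 5.0 dist 19.4
```

View pics/k11.png

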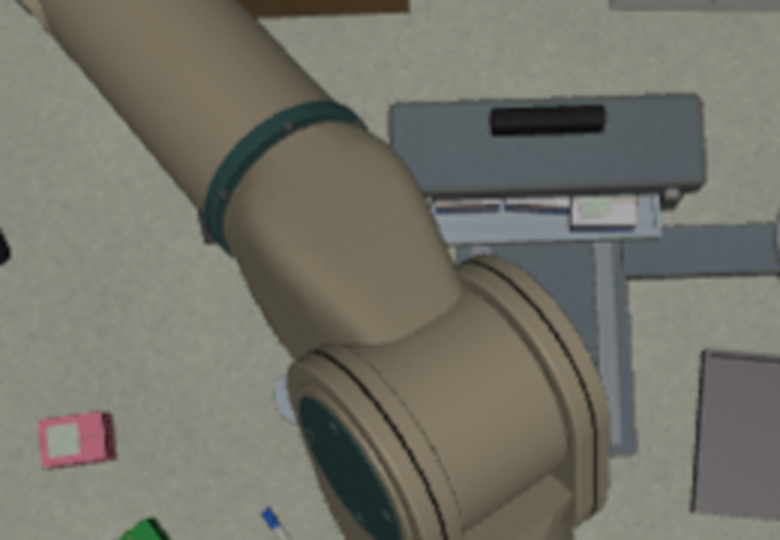

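View pics/k12.png

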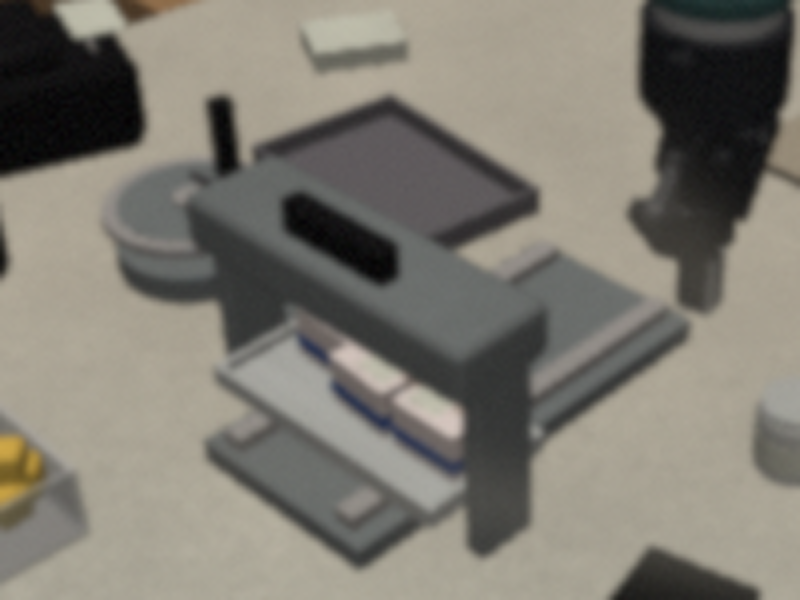

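```bash
python3 -c "
from h import *
go(565.7,-261.2,312,60)"
python3 -m inch '{"travel":[[-2,0,0],[-6,0,0],[-10,0,0],[-14,-0.2,0],[-18,-0.5,0],[-22,-1,0],[-26,-2,0],[-30,-3,0],[-34,-4,0],[-38,-5,0]],"twist":[3,8,13,18,23,28,33,38,43,43],"fingers":[2,4,5.5,5.5,5.5,5.5,5.5,5.5,5.5,5.5]}';
python3 -m inch '{"travel":[[0,0,0],[0,0,0],[0,0,0],[0,0,0],[0,0,0],[0,0,0],[0,0,0],[0,0,0],[0,0,0],[0,0,0]],"twist":[0,0,0,0,0,0,0,0,0,0],"fingers":[5.5,5.5,5.5,5.5,5.5,5.5,5.5,5.5,5.5,5.5]}';  python3 -c "
from h import *
go(565.7,-261.2,250,60)"
```

```text
t 44.4 pos [624.8 281.1 313.3] rot [-3.139e+00  1.000e-03  1.799e+00] F [-0.4  0.1 -1.3] w -0.1
yaw 103.1 TRAVEL cm [-51.49 -18.01   0.24] TWIST 43.1 dist 54.6
clock: 45.23
eef_pos: [661.1, -102.9, 312.9]
tool_rot: [-3.139, 0.002, 1.042]
force: [0.1, -0.8, 0.4]
width: 54.7
clock: 46.07
eef_pos: [662.7, -99.5, 315.0]
tool_rot: [3.141, -0.0, 1.048]
force: [0.3, -0.1, -0.1]
width: 55.2
t 46.07 pos [662.7 -99.5 315. ] rot [ 3.141 -0.     1.048] F [ 0.3 -0.1 -0.1] w 55.2
yaw 60.1 TRAVEL cm [-18.85  -0.34   6.5 ] TWIST 0.1 dist 19.9
```

```bash
python3 -m inch '{"travel":[[-2,0,0],[-6,-0.1,0],[-10,-0.2,0],[-14,-0.3,0],[-17.5,-0.34,2],[-18.85,-0.34,5],[-18.85,-0.34,6.5],[-18.85,-0.34,6.5],[-18.85,-0.34,6.5],[-18.85,-0.34,6.5]],"twist":[0,0,0,0,0,0,0,0,0,0],"fingers":[5.5,5.5,5.5,5.5,5.5,5.5,5.5,5.5,5.5,5.5]}';  python3 -c "
from h import *
go(565.7,-261.2,160,60)"
```

```text
clock: 46.9
eef_pos: [567.1, -260.4, 251.2]
tool_rot: [3.139, -0.001, 1.05]
force: [0.3, -0.7, 0.3]
width: 54.9
t 46.9 pos [ 567.1 -260.4  251.2] rot [ 3.139e+00 -1.000e-03  1.050e+00] F [ 0.3 -0.7  0.3] w 54.9
yaw 60.1 TRAVEL cm [-0.15 -0.1   9.12] TWIST 0.1 dist 9.1
```

```bash
python3 -m inch '{"travel":[[-0.15,-0.1,1.5],[-0.15,-0.1,4],[-0.15,-0.1,6.5],[-0.15,-0.1,8.5],[-0.15,-0.1,9],[-0.15,-0.1,9],[-0.15,-0.1,9],[-0.15,-0.1,9],[-0.15,-0.1,9],[-0.15,-0.1,9]],"twist":[0,0,0,0,0,0,0,0,0,0],"fingers":[5.5,5.5,5.5,5.5,5.5,5.5,4,3,2,1.5]}';  python3 -c "
from h import *
wind2(6.55,t0=7.85)"
```

```text
clock: 47.73
eef_pos: [564.8, -262.1, 162.0]
tool_rot: [3.139, -0.0, 1.048]
force: [-1.8, 0.9, 5.4]
width: 20.7
t 47.73 pos [ 564.8 -262.1  162. ] rot [ 3.139 -0.     1.048] F [-1.8  0.9  5.4] w 20.7
theta 7.869 r 58.8 Fradial_out_on_tool 1.0
[[-0.43, -0.65, 0], [-0.93, -1.24, 0], [-1.52, -1.77, 0], [-2.17, -2.21, 0], [-2.89, -2.54, 0], [-3.65, -2.77, 0], [-4.43, -2.9, 0], [-5.22, -2.92, 0], [-6.01, -2.85, 0], [-6.78, -2.66, 0]]
```

```bash
python3 -m inch '{"travel":[[-0.43, -0.65, 0], [-0.93, -1.24, 0], [-1.52, -1.77, 0], [-2.17, -2.21, 0], [-2.89, -2.54, 0], [-3.65, -2.77, 0], [-4.43, -2.9, 0], [-5.22, -2.92, 0], [-6.01, -2.85, 0], [-6.78, -2.66, 0]],"twist":[0,0,0,0,0,0,0,0,0,0],"fingers":[1.5,1.5,1.5,1.5,1.5,1.5,1.5,1.5,1.5,1.5]}';  python3 -c "
from h import *
wind2(5.25,t0=6.55)"
```

```text
clock: 48.57
eef_pos: [508.6, -308.2, 161.9]
tool_rot: [3.136, -0.001, 1.048]
force: [3.1, 1.1, 4.8]
width: 20.7
t 48.57 pos [ 508.6 -308.2  161.9] rot [ 3.136e+00 -1.000e-03  1.048e+00] F [3.1 1.1 4.8] w 20.7
theta 6.542 r 59.2 Fradial_out_on_tool -2.7
[[-0.72, 0.26, 0], [-1.4, 0.61, 0], [-2.04, 1.05, 0], [-2.61, 1.56, 0], [-3.1, 2.16, 0], [-3.51, 2.82, 0], [-3.83, 3.53, 0], [-4.06, 4.27, 0], [-4.19, 5.03, 0], [-4.22, 5.81, 0]]
```

```bash
python3 -m inch '{"travel":[[-0.72, 0.26, 0], [-1.4, 0.61, 0], [-2.04, 1.05, 0], [-2.61, 1.56, 0], [-3.1, 2.16, 0], [-3.51, 2.82, 0], [-3.83, 3.53, 0], [-4.06, 4.27, 0], [-4.19, 5.03, 0], [-4.22, 5.81, 0]],"twist":[0,0,0,0,0,0,0,0,0,0],"fingers":[1.5,1.5,1.5,1.5,1.5,1.5,1.5,1.5,1.5,1.5]}';  python3 -c "
from h import *
wind2(3.95,t0=5.25)"
```

```text
clock: 49.4
eef_pos: [536.6, -373.4, 161.9]
tool_rot: [3.14, -0.0, 1.048]
force: [0.3, 1.2, 9.4]
width: 20.5
t 49.4 pos [ 536.6 -373.4  161.9] rot [ 3.14  -0.     1.048] F [0.3 1.2 9.4] w 20.5
theta 5.271 r 60.4 Fradial_out_on_tool -1.2
[[0.07, 0.79, 0], [0.24, 1.57, 0], [0.51, 2.32, 0], [0.87, 3.02, 0], [1.32, 3.67, 0], [1.85, 4.26, 0], [2.45, 4.78, 0], [3.12, 5.21, 0], [3.84, 5.54, 0], [4.59, 5.79, 0]]
```

```bash
python3 -m inch '{"travel":[[0.07, 0.79, 0], [0.24, 1.57, 0], [0.51, 2.32, 0], [0.87, 3.02, 0], [1.32, 3.67, 0], [1.85, 4.26, 0], [2.45, 4.78, 0], [3.12, 5.21, 0], [3.84, 5.54, 0], [4.59, 5.79, 0]],"twist":[0,0,0,0,0,0,0,0,0,0],"fingers":[1.5,1.5,1.5,1.5,1.5,1.5,1.5,1.5,1.5,1.5]}';  python3 -c "
from h import *
wind2(2.65,t0=3.95)"
```

```text
clock: 50.23
eef_pos: [609.2, -364.6, 162.0]
tool_rot: [3.138, 0.003, 1.047]
force: [-1.3, -1.4, 6.5]
width: 20.8
t 50.23 pos [ 609.2 -364.6  162. ] rot [3.138e+00 3.000e-03 1.047e+00] F [-1.3 -1.4  6.5] w 20.8
theta 3.978 r 61.2 Fradial_out_on_tool 0.1
[[0.8, 0.14, 0], [1.61, 0.16, 0], [2.4, 0.09, 0], [3.18, -0.1, 0], [3.94, -0.35, 0], [4.65, -0.71, 0], [5.31, -1.15, 0], [5.91, -1.68, 0], [6.43, -2.28, 0], [6.86, -2.95, 0]]
```

```bash
python3 -m inch '{"travel":[[0.8, 0.14, 0], [1.61, 0.16, 0], [2.4, 0.09, 0], [3.18, -0.1, 0], [3.94, -0.35, 0], [4.65, -0.71, 0], [5.31, -1.15, 0], [5.91, -1.68, 0], [6.43, -2.28, 0], [6.86, -2.95, 0]],"twist":[0,0,0,0,0,0,0,0,0,0],"fingers":[1.5,1.5,1.5,1.5,1.5,1.5,1.5,1.5,1.5,1.5]}';  python3 -c "
from h import *
wind2(1.35,t0=2.65)"
```

```text
clock: 51.07
eef_pos: [618.3, -289.6, 162.0]
tool_rot: [3.138, 0.002, 1.047]
force: [-0.1, -2.6, 8.2]
width: 20.8
t 51.07 pos [ 618.3 -289.6  162. ] rot [3.138e+00 2.000e-03 1.047e+00] F [-0.1 -2.6  8.2] w 20.8
theta 2.641 r 60.6 Fradial_out_on_tool -1.4
[[0.32, -0.71, 0], [0.54, -1.46, 0], [0.67, -2.23, 0], [0.7, -3.0, 0], [0.64, -3.77, 0], [0.48, -4.53, 0], [0.22, -5.26, 0], [-0.12, -5.96, 0], [-0.55, -6.6, 0], [-1.07, -7.18, 0]]
```

```bash
python3 -m inch '{"travel":[[0.32, -0.71, 0], [0.54, -1.46, 0], [0.67, -2.23, 0], [0.7, -3.0, 0], [0.64, -3.77, 0], [0.48, -4.53, 0], [0.22, -5.26, 0], [-0.12, -5.96, 0], [-0.55, -6.6, 0], [-1.07, -7.18, 0]],"twist":[0,0,0,0,0,0,0,0,0,0],"fingers":[1.5,1.5,1.5,1.5,1.5,1.5,1.5,1.5,1.5,1.5]}';  python3 -c "
from h import *
wind2(0.1,t0=1.35)"
```

```text
clock: 51.9
eef_pos: [551.7, -263.4, 161.9]
tool_rot: [3.135, 0.0, 1.048]
force: [2.8, -2.4, 5.4]
width: 20.6
t 51.9 pos [ 551.7 -263.4  161.9] rot [3.135 0.    1.048] F [ 2.8 -2.4  5.4] w 20.6
theta 1.363 r 59.4 Fradial_out_on_tool -3.0
[[-0.55, -0.51, 0], [-1.15, -0.96, 0], [-1.82, -1.32, 0], [-2.52, -1.6, 0], [-3.26, -1.77, 0], [-4.01, -1.85, 0], [-4.77, -1.83, 0], [-5.52, -1.72, 0], [-6.24, -1.51, 0], [-6.94, -1.22, 0]]
```

```bash
python3 -m inch '{"travel":[[-0.55, -0.51, 0], [-1.15, -0.96, 0], [-1.82, -1.32, 0], [-2.52, -1.6, 0], [-3.26, -1.77, 0], [-4.01, -1.85, 0], [-4.77, -1.83, 0], [-5.52, -1.72, 0], [-6.24, -1.51, 0], [-6.94, -1.22, 0]],"twist":[0,0,0,0,0,0,0,0,0,0],"fingers":[1.5,1.5,1.5,1.5,1.5,1.5,1.5,1.5,1.5,1.5]}';  python3 -c "
from h import *
wind2(-0.1,t0=0.1)"
```

```text
clock: 52.73
eef_pos: [507.3, -315.5, 161.9]
tool_rot: [3.137, -0.002, 1.049]
force: [3.6, 2.2, 8.7]
width: 20.9
t 52.73 pos [ 507.3 -315.5  161.9] rot [ 3.137e+00 -2.000e-03  1.049e+00] F [3.6 2.2 8.7] w 20.9
theta 0.133 r 59.4 Fradial_out_on_tool -3.4
[[-0.13, 0.04, 0], [-0.26, 0.09, 0], [-0.39, 0.14, 0], [-0.52, 0.2, 0], [-0.64, 0.27, 0], [-0.76, 0.34, 0], [-0.88, 0.42, 0], [-0.99, 0.5, 0], [-1.11, 0.58, 0], [-1.22, 0.67, 0]]
```

```bash
python3 -m inch '{"travel":[[-0.13, 0.04, 0], [-0.26, 0.09, 0], [-0.39, 0.14, 0], [-0.52, 0.2, 0], [-0.64, 0.27, 0], [-0.76, 0.34, 0], [-0.88, 0.42, 0], [-0.99, 0.5, 0], [-0.99, 0.5, 0], [-0.99, 0.5, 0]],"twist":[0,0,0,0,0,0,0,0,0,0],"fingers":[1.5,1.5,1.5,1.5,1.5,1.5,1.5,1.5,1.5,1.5]}';  python3 -c "
from h import *
wind2(-0.1,t0=0.1)
d=cam('top');crop(d,280,120,200,150,4,'k13.png')
a=np.radians(2.4); c=np.array([449,-24.5])
q=lambda cx,cy:ray(d,280+(cx+.5)/4-.5,120+(cy+.5)/4-.5,51)
"
```

```text
clock: 53.57
eef_pos: [507.0, -324.8, 161.8]
tool_rot: [3.138, -0.004, 1.05]
force: [3.0, 3.1, 10.2]
width: 20.2
t 53.57 pos [ 507.  -324.8  161.8] rot [ 3.138 -0.004  1.05 ] F [ 3.   3.1 10.2] w 20.2
theta -0.023 r 59.5 Fradial_out_on_tool -3.2
[[-0.05, 0.01, 0], [-0.09, 0.03, 0], [-0.14, 0.05, 0], [-0.18, 0.06, 0], [-0.22, 0.09, 0], [-0.25, 0.12, 0], [-0.29, 0.14, 0], [-0.33, 0.17, 0], [-0.37, 0.2, 0], [-0.4, 0.23, 0]]
```

View pics/k13.png

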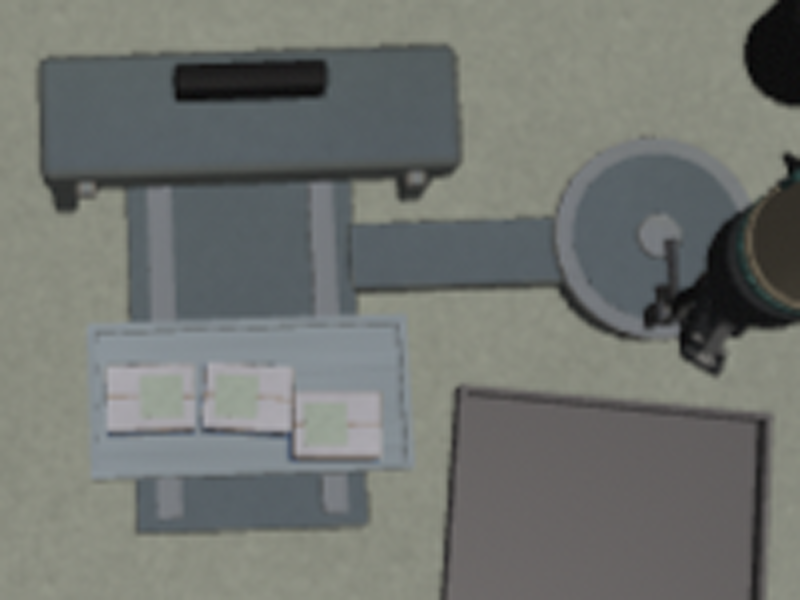

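```bash
python3 -m inch '{"travel":[[-0.1, 0.03, 0], [-0.2, 0.07, 0], [-0.3, 0.12, 0], [-0.4, 0.2, 0], [-0.4, 0.2, 0], [-0.4, 0.2, 0], [-0.4, 0.2, 0], [-0.4, 0.2, 0], [-0.4, 0.2, 0], [-0.4, 0.2, 0]],"twist":[0,0,0,0,0,0,0,0,0,0],"fingers":[1.5,1.5,1.5,1.5,1.5,1.5,1.5,1.5,1.5,1.5]}';  python3 -c "
from h import *
wind2(-0.1,t0=0.1)"
```

```text
clock: 54.45
eef_pos: [507.0, -325.6, 161.8]
tool_rot: [3.141, -0.007, 1.052]
force: [2.6, 9.5, 13.4]
width: 20.5
t 54.45 pos [ 507.  -325.6  161.8] rot [ 3.141 -0.007  1.052] F [ 2.6  9.5 13.4] w 20.5
theta -0.036 r 59.5 Fradial_out_on_tool -3.3
[[-0.04, 0.01, 0], [-0.08, 0.02, 0], [-0.11, 0.04, 0], [-0.15, 0.05, 0], [-0.18, 0.07, 0], [-0.21, 0.1, 0], [-0.24, 0.12, 0], [-0.27, 0.14, 0], [-0.3, 0.16, 0], [-0.33, 0.19, 0]]
```

```bash
python3 -m inch '{"travel":[[0.1,0,0],[0.2,-0.1,0],[0.2,-0.1,0],[0.2,-0.1,0],[0.2,-0.1,-2],[0.2,-0.1,-5],[0.2,-0.1,-8],[0.2,-0.1,-10],[0.2,-0.1,-10],[0.2,-0.1,-10]],"twist":[0,0,0,0,0,0,0,0,0,0],"fingers":[3,4.5,5.5,5.5,5.5,5.5,5.5,5.5,5.5,5.5]}';  python3 -c "
from h import *
go(425.8,-84.2,170,90.5)
d=cam('scene');crop(d,180,120,200,150,4,'k14.png')"
```

```text
clock: 55.28
eef_pos: [504.5, -329.6, 260.7]
tool_rot: [3.14, 0.001, 1.047]
force: [-0.7, -0.5, -0.9]
width: 55.1
t 55.28 pos [ 504.5 -329.6  260.7] rot [3.140e+00 1.000e-03 1.047e+00] F [-0.7 -0.5 -0.9] w 55.1
yaw 60.0 TRAVEL cm [ 17.32 -19.1    9.03] TWIST -30.5 dist 27.3
```

View pics/k14.png

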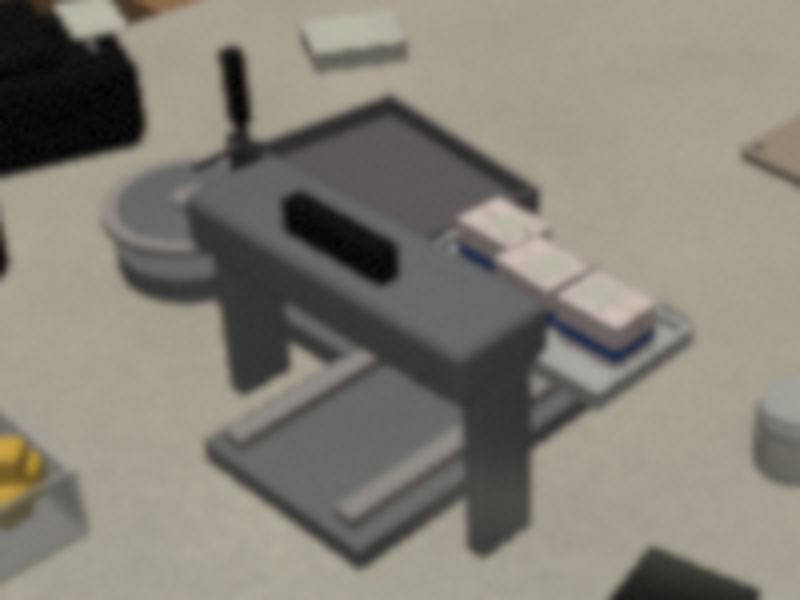

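The table is back fully out, with the cartons flat and the handle upright. Next I'll move carton B to the tray.

```bash
python3 -m inch '{"travel":[[1.5,-1.7,0],[4,-4.5,1],[7,-7.7,2],[10,-11,4],[13,-14.3,6],[16,-17.6,8],[17.3,-19.1,9],[17.3,-19.1,9],[17.3,-19.1,9],[17.3,-19.1,9]],"twist":[-3,-8,-13,-18,-23,-28,-30.5,-30.5,-30.5,-30.5],"fingers":[6.5,6.5,6.5,6.5,6.5,6.5,6.5,6.5,6.5,6.5]}'; python3 -c "
from h import *
cam('top')
go(425.8,-84.2,81,90.5)"
```

```text
clock: 56.17
eef_pos: [425.0, -83.9, 169.2]
tool_rot: [-3.14, -0.0, 1.581]
force: [0.1, -1.8, -0.0]
width: 65.2
t 56.22 pos [425.7 -84.7 169.6] rot [-3.141  0.     1.579] F [ 0.7 -0.6 -0.4] w 65.2
yaw 90.5 TRAVEL cm [0.05 0.01 8.86] TWIST -0.0 dist 8.9
```

```bash
python3 -m inch '{"travel":[[0,0,1.5],[0,0,4],[0,0,6.5],[0,0,8],[0,0,8.8],[0,0,8.8],[0,0,8.8],[0,0,8.8],[0,0,8.8],[0,0,8.8]],"twist":[0,0,0,0,0,0,0,0,0,0],"fingers":[6.5,6.5,6.5,6.5,6.5,6.5,5.5,4.5,3.8,3.8]}'; 
python3 -m inch '{"travel":[[0,0,0],[0,0,0],[0,0,-2],[0,0,-4],[0,0,-6],[0,0,-8],[0,0,-9],[0,0,-9],[0,0,-9],[0,0,-9]],"twist":[0,0,0,0,0,0,0,0,0,0],"fingers":[3.8,3.8,3.8,3.8,3.8,3.8,3.8,3.8,3.8,3.8]}'; python3 -c "
from h import *
go(383,-361,170,85.8)"
```

```text
clock: 57.05
eef_pos: [427.4, -84.0, 83.1]
tool_rot: [3.137, 0.0, 1.58]
force: [3.0, -1.4, 4.4]
width: 45.1
clock: 57.88
eef_pos: [424.6, -83.8, 171.3]
tool_rot: [-3.14, 0.0, 1.58]
force: [-0.7, -0.1, -1.6]
width: 45.1
t 57.88 pos [424.6 -83.8 171.3] rot [-3.14  0.    1.58] F [-0.7 -0.1 -1.6] w 45.1
yaw 90.5 TRAVEL cm [-27.68  -4.42   0.14] TWIST 4.7 dist 28.0
```

```bash
python3 -m inch '{"travel":[[-2,-0.3,0],[-5,-0.8,0],[-9,-1.4,0],[-13,-2.1,0],[-17,-2.7,0],[-21,-3.3,0],[-25,-4,0],[-27.2,-4.3,0],[-27.7,-4.4,0],[-27.7,-4.4,0]],"twist":[0,1,2,3,4,4.7,4.7,4.7,4.7,4.7],"fingers":[3.8,3.8,3.8,3.8,3.8,3.8,3.8,3.8,3.8,3.8]}'; 
python3 -m inch '{"travel":[[0,0,1],[0,0,3],[0,0,5],[0,0,7],[0,0,8],[0,0,8],[0,0,8],[0,0,8],[0,0,8],[0,0,8]],"twist":[0,0,0,0,0,0,0,0,0,0],"fingers":[3.8,3.8,3.8,3.8,3.8,3.8,3.8,3.8,3.8,3.8]}'; python3 -c "
from h import *
go(383,-361,46,85.8)"
```

```text
clock: 58.72
eef_pos: [382.6, -362.4, 170.3]
tool_rot: [-3.139, -0.001, 1.494]
force: [0.3, -0.1, -1.1]
width: 45.0
clock: 59.55
eef_pos: [384.7, -361.4, 92.9]
tool_rot: [3.14, 0.001, 1.498]
force: [0.0, 0.4, -1.6]
width: 45.1
t 59.55 pos [ 384.7 -361.4   92.9] rot [3.140e+00 1.000e-03 1.498e+00] F [ 0.   0.4 -1.6] w 45.1
yaw 85.8 TRAVEL cm [ 0.03 -0.18  4.68] TWIST 0.0 dist 4.7
```

```bash
python3 -m inch '{"travel":[[0,-0.1,1.5],[0,-0.15,3],[0,-0.15,4.2],[0,-0.15,4.6],[0,-0.15,4.7],[0,-0.15,4.7],[0,-0.15,4.75],[0,-0.15,4.75],[0,-0.15,4.75],[0,-0.15,4.75]],"twist":[0,0,0,0,0,0,0,0,0,0],"fingers":[3.8,3.8,3.8,3.8,3.8,3.8,3.8,4.5,5.2,5.8]}'; python3 -c "
from h import *
st()"
python3 -m inch '{"travel":[[0,0,0],[0,0,0],[0,0,-2],[0,0,-5],[0,0,-9],[0,0,-13],[0,0,-14],[0,0,-14],[0,0,-14],[0,0,-14]],"twist":[0,0,0,0,0,0,0,0,0,0],"fingers":[5.8,5.8,5.8,5.8,5.8,5.8,5.8,5.8,5.8,5.8]}'; python3 -c "
from h import *
go(444.3,-22,170,86.7)"
```

```text
clock: 60.38
eef_pos: [383.0, -361.2, 44.7]
tool_rot: [3.141, 0.0, 1.498]
force: [-0.2, -0.4, -0.1]
width: 58.1
t 60.38 pos [ 383.  -361.2   44.7] rot [3.141 0.    1.498] F [-0.2 -0.4 -0.1] w 58.1
clock: 61.22
eef_pos: [381.7, -360.6, 183.2]
tool_rot: [-3.14, -0.001, 1.498]
force: [-1.0, 0.3, -1.0]
width: 58.1
t 61.22 pos [ 381.7 -360.6  183.2] rot [-3.140e+00 -1.000e-03  1.498e+00] F [-1.   0.3 -1. ] w 58.1
yaw 85.8 TRAVEL cm [34.22  3.79  1.35] TWIST -0.9 dist 34.5
```

```bash
python3 -c "
from h import *
d=cam('top');crop(d,280,160,200,150,4,'k15.png')
for t in (140,150,155): 
  for o in cartons(d,thr=t,win=(300,190,370,245),zt=85): print(o)
d=cam('scene');crop(d,180,120,200,150,4,'k16.png')
"
```

```text
(array([445.9,  13.4]), np.float64(90.3), np.float64(131.0), np.float64(48.1), array([329.2, 218.5]))
(array([445.7,  13.6]), np.float64(90.3), np.float64(128.6), np.float64(46.4), array([329.2, 218.5]))
(array([445.6,  13.5]), np.float64(90.1), np.float64(127.5), np.float64(45.2), array([329.2, 218.6]))
```

View pics/k15.png

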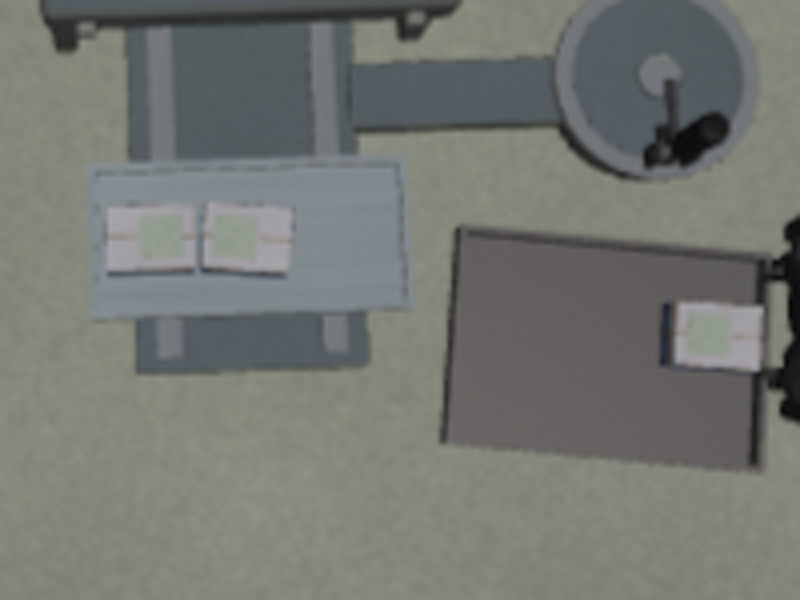

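View pics/k16.png

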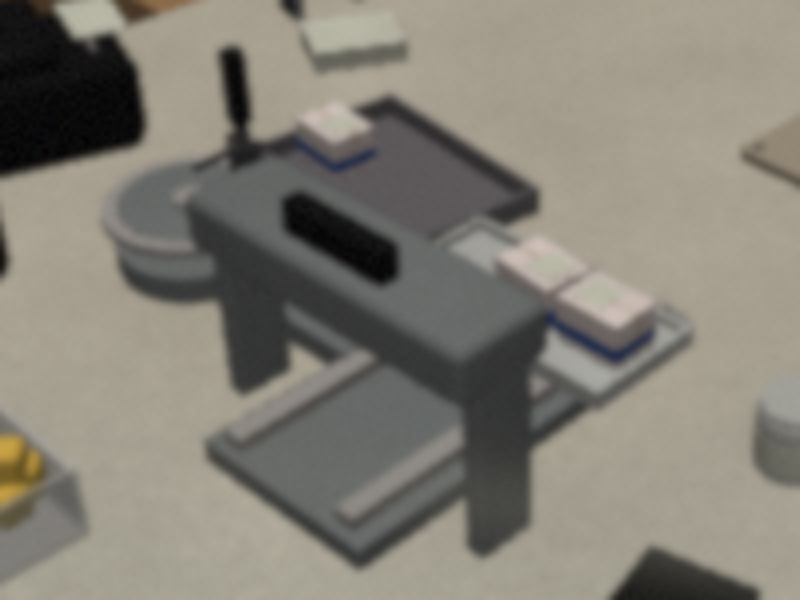

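```bash
python3 -m inch '{"travel":[[2,0.2,0],[6,0.7,0],[10,1.1,0],[14,1.6,0],[18,2,0],[22,2.4,0.3],[26,2.9,0.6],[30,3.3,1],[33.5,3.7,1.3],[34.2,3.8,1.3]],"twist":[0,0,0,0,-0.5,-1,-1,-1,-1,-1],"fingers":[6.5,6.5,6.5,6.5,6.5,6.5,6.5,6.5,6.5,6.5]}'; python3 -c "
from h import *
for i in range(5): d=cam('top')
for o in cartons(d,zt=47,thr=140,win=(430,225,480,265)): print(o)
go(445,-22,82,86.8)"
```

```text
clock: 62.15
eef_pos: [445.8, -15.4, 170.4]
tool_rot: [-3.141, -0.004, 1.526]
force: [0.5, 0.3, 0.0]
width: 65.0
(array([ 381.9, -360. ]), np.float64(85.7), np.float64(60.5), np.float64(45.1), array([459.2, 243.3]))
t 62.4 pos [444.6 -24.3 170.8] rot [-3.140e+00  1.000e-03  1.514e+00] F [-1.  -0.5 -0.1] w 65.1
yaw 86.7 TRAVEL cm [0.25 0.04 8.88] TWIST -0.1 dist 8.9
```

```bash
python3 -m inch '{"travel":[[0.2,0,1.5],[0.2,0,4],[0.2,0,6.5],[0.2,0,8],[0.2,0,8.8],[0.2,0,8.8],[0.2,0,8.8],[0.2,0,8.8],[0.2,0,8.8],[0.2,0,8.8]],"twist":[0,0,0,0,0,0,0,0,0,0],"fingers":[6.5,6.5,6.5,6.5,6.5,6.5,5.5,4.5,3.8,3.8]}'; 
python3 -m inch '{"travel":[[0,0,0],[0,0,0],[0,0,-2],[0,0,-4],[0,0,-6],[0,0,-8],[0,0,-9],[0,0,-9],[0,0,-9],[0,0,-9]],"twist":[0,0,0,0,0,0,0,0,0,0],"fingers":[3.8,3.8,3.8,3.8,3.8,3.8,3.8,3.8,3.8,3.8]}'; python3 -c "
from h import *
go(388,-290.5,171,85.8)"
```

```text
clock: 63.23
eef_pos: [446.0, -21.0, 84.4]
tool_rot: [3.14, 0.0, 1.515]
force: [0.0, -1.1, 5.7]
width: 45.3
clock: 64.07
eef_pos: [444.9, -20.8, 172.9]
tool_rot: [-3.141, 0.0, 1.516]
force: [0.2, -0.3, -1.2]
width: 45.0
t 64.07 pos [444.9 -20.8 172.9] rot [-3.141  0.     1.516] F [ 0.2 -0.3 -1.2] w 45.0
yaw 86.8 TRAVEL cm [-27.24  -4.2    0.2 ] TWIST 1.0 dist 27.6
```

```bash
python3 -m inch '{"travel":[[-2,-0.3,0],[-5,-0.8,0],[-9,-1.4,0],[-13,-2,0],[-17,-2.6,0],[-21,-3.2,0],[-25,-3.8,0],[-27,-4.2,0],[-27.2,-4.2,0],[-27.2,-4.2,0]],"twist":[0,1,1,1,1,1,1,1,1,1],"fingers":[3.8,3.8,3.8,3.8,3.8,3.8,3.8,3.8,3.8,3.8]}'; 
python3 -m inch '{"travel":[[0,0,1],[0,0,3],[0,0,5],[0,0,7],[0,0,8],[0,0,8],[0,0,8],[0,0,8],[0,0,8],[0,0,8]],"twist":[0,0,0,0,0,0,0,0,0,0],"fingers":[3.8,3.8,3.8,3.8,3.8,3.8,3.8,3.8,3.8,3.8]}'; python3 -c "
from h import *
go(388,-290.5,46.5,85.8)"
```

```text
clock: 64.9
eef_pos: [387.3, -290.9, 172.1]
tool_rot: [-3.14, -0.001, 1.495]
force: [-0.5, 0.8, -1.1]
width: 45.1
clock: 65.73
eef_pos: [389.1, -290.2, 94.3]
tool_rot: [3.14, 0.001, 1.498]
force: [0.0, 0.4, -1.1]
width: 45.1
t 65.73 pos [ 389.1 -290.2   94.3] rot [3.140e+00 1.000e-03 1.498e+00] F [ 0.   0.4 -1.1] w 45.1
yaw 85.8 TRAVEL cm [-0.04 -0.12  4.78] TWIST 0.0 dist 4.8
```

```bash
python3 -m inch '{"travel":[[0,-0.1,1.5],[0,-0.1,3],[0,-0.1,4.2],[0,-0.1,4.6],[0,-0.1,4.7],[0,-0.1,4.75],[0,-0.1,4.8],[0,-0.1,4.8],[0,-0.1,4.8],[0,-0.1,4.8]],"twist":[0,0,0,0,0,0,0,0,0,0],"fingers":[3.8,3.8,3.8,3.8,3.8,3.8,3.8,4.5,5.2,5.8]}'; python3 -c "
from h import *
st()"
python3 -m inch '{"travel":[[0,0,0],[0,0,0],[0,0,-2],[0,0,-5],[0,0,-9],[0,0,-13],[0,0,-14],[0,0,-14],[0,0,-14],[0,0,-14]],"twist":[0,0,0,0,0,0,0,0,0,0],"fingers":[5.8,5.8,5.8,5.8,5.8,5.8,5.8,5.8,5.8,5.8]}'; python3 -c "
from h import *
d=cam('top')
for o in cartons(d,zt=85,thr=140,win=(300,190,370,245)): print(o)
go(443.7,47.5,170,90.3)"
```

```text
clock: 66.57
eef_pos: [388.2, -290.2, 46.0]
tool_rot: [3.14, 0.001, 1.498]
force: [0.8, 0.3, 0.3]
width: 57.9
t 66.57 pos [ 388.2 -290.2   46. ] rot [3.140e+00 1.000e-03 1.498e+00] F [0.8 0.3 0.3] w 57.9
clock: 67.4
eef_pos: [386.6, -289.6, 184.3]
tool_rot: [-3.14, -0.001, 1.498]
force: [0.5, 0.7, 0.1]
width: 58.1
(array([445.5,  47.6]), np.float64(93.6), np.float64(65.3), np.float64(46.1), array([317. , 218.5]))
t 67.45 pos [ 386.5 -289.4  184. ] rot [-3.139e+00 -1.000e-03  1.498e+00] F [-0.6  0.5 -0.5] w 58.1
yaw 85.8 TRAVEL cm [34.01  3.27  1.44] TWIST -4.5 dist 34.2
```

```bash
python3 -m inch '{"travel":[[2,0.2,0],[6,0.6,0],[10,1,0],[14,1.4,0],[18,1.8,0],[22,2.2,0.3],[26,2.5,0.6],[30,2.9,1],[33.2,3.2,1.3],[34,3.3,1.3]],"twist":[0,0,-1,-2,-3,-4,-5,-5,-5,-5],"fingers":[6.5,6.5,6.5,6.5,6.5,6.5,6.5,6.5,6.5,6.5]}'; python3 -c "
from h import *
for i in range(6): d=cam('top')
for o in cartons(d,zt=47,thr=140,win=(400,225,480,265)): print(o)
go(445,47.5,82,91.5)"
```

```text
clock: 68.28
eef_pos: [445.0, 53.5, 171.1]
tool_rot: [-3.141, -0.004, 1.594]
force: [0.0, 0.0, -0.6]
width: 65.1
(array([ 381.9, -360. ]), np.float64(85.7), np.float64(60.5), np.float64(45.1), array([459.2, 243.4]))
(array([ 388. , -288.5]), np.float64(87.9), np.float64(60.6), np.float64(43.2), array([434.2, 241. ]))
t 68.58 pos [444.4  44.8 171.9] rot [-3.140e+00  1.000e-03  1.583e+00] F [ 0.1  0.1 -0.5] w 64.9
yaw 90.7 TRAVEL cm [0.28 0.08 8.99] TWIST -0.8 dist 9.0
```

```bash
python3 -m inch '{"travel":[[0.2,0,1.5],[0.2,0.05,4],[0.2,0.05,6.5],[0.2,0.05,8],[0.2,0.05,8.8],[0.2,0.05,8.9],[0.2,0.05,8.9],[0.2,0.05,8.9],[0.2,0.05,8.9],[0.2,0.05,8.9]],"twist":[0,-0.8,-0.8,-0.8,-0.8,-0.8,-0.8,-0.8,-0.8,-0.8],"fingers":[6.5,6.5,6.5,6.5,6.5,6.5,5.5,4.5,3.8,3.8]}'; 
python3 -m inch '{"travel":[[0,0,0],[0,0,0],[0,0,-2],[0,0,-4],[0,0,-6],[0,0,-8],[0,0,-9],[0,0,-9],[0,0,-9],[0,0,-9]],"twist":[0,0,0,0,0,0,0,0,0,0],"fingers":[3.8,3.8,3.8,3.8,3.8,3.8,3.8,3.8,3.8,3.8]}'; python3 -c "
from h import *
go(393,-219,171,85.8)"
```

```text
clock: 69.42
eef_pos: [446.0, 48.7, 84.4]
tool_rot: [3.14, 0.0, 1.599]
force: [-0.7, -0.3, 4.3]
width: 44.8
clock: 70.25
eef_pos: [445.1, 48.6, 172.9]
tool_rot: [-3.141, 0.0, 1.599]
force: [0.3, 0.0, -0.8]
width: 45.3
t 70.25 pos [445.1  48.6 172.9] rot [-3.141  0.     1.599] F [ 0.3  0.  -0.8] w 45.3
yaw 91.6 TRAVEL cm [-26.6   -5.97   0.2 ] TWIST 5.8 dist 27.3
```

```bash
python3 -m inch '{"travel":[[-2,-0.4,0],[-5,-1.1,0],[-9,-2,0],[-13,-2.9,0],[-17,-3.8,0],[-21,-4.7,0],[-24.5,-5.5,0],[-26.4,-5.9,0],[-26.6,-5.97,0],[-26.6,-5.97,0]],"twist":[0,1,2,3,4,5,5.8,5.8,5.8,5.8],"fingers":[3.8,3.8,3.8,3.8,3.8,3.8,3.8,3.8,3.8,3.8]}'; 
python3 -m inch '{"travel":[[0,0,1],[0,0,3],[0,0,5],[0,0,7],[0,0,8],[0,0,8],[0,0,8],[0,0,8],[0,0,8],[0,0,8]],"twist":[0,0,0,0,0,0,0,0,0,0],"fingers":[3.8,3.8,3.8,3.8,3.8,3.8,3.8,3.8,3.8,3.8]}'; python3 -c "
from h import *
go(393,-219,46.5,85.8)"
```

```text
clock: 71.08
eef_pos: [392.4, -219.6, 172.3]
tool_rot: [-3.14, -0.001, 1.495]
force: [-0.3, 0.0, -1.2]
width: 44.7
clock: 71.92
eef_pos: [394.1, -218.7, 94.1]
tool_rot: [3.14, 0.0, 1.499]
force: [-0.1, 0.5, -1.2]
width: 45.2
t 71.92 pos [ 394.1 -218.7   94.1] rot [3.14  0.    1.499] F [-0.1  0.5 -1.2] w 45.2
yaw 85.9 TRAVEL cm [-0.04 -0.11  4.76] TWIST 0.1 dist 4.8
```

```bash
python3 -m inch '{"travel":[[0,-0.1,1.5],[0,-0.1,3],[0,-0.1,4.2],[0,-0.1,4.6],[0,-0.1,4.7],[0,-0.1,4.75],[0,-0.1,4.8],[0,-0.1,4.8],[0,-0.1,4.8],[0,-0.1,4.8]],"twist":[0,0,0,0,0,0,0,0,0,0],"fingers":[3.8,3.8,3.8,3.8,3.8,3.8,3.8,4.5,5.2,5.8]}'; python3 -c "
from h import *
st()"
python3 -m inch '{"travel":[[0,0,0],[0,0,0],[0,0,-2],[0,0,-5],[0,0,-9],[0,0,-13],[0,0,-17],[0,0,-20],[0,0,-20],[0,0,-20]],"twist":[0,0,0,0,0,0,0,0,0,0],"fingers":[5.8,5.8,5.8,5.8,5.8,5.8,5.8,5.8,5.8,5.8]}'; python3 -c "
from h import *
d=cam('scene');crop(d,180,100,200,150,4,'k17.png')
go(506,-322,245,2.4)"
```

```text
clock: 72.75
eef_pos: [393.1, -218.9, 45.9]
tool_rot: [3.14, 0.0, 1.498]
force: [0.0, -0.7, 0.6]
width: 57.6
t 72.75 pos [ 393.1 -218.9   45.9] rot [3.14  0.    1.498] F [ 0.  -0.7  0.6] w 57.6
clock: 73.58
eef_pos: [393.3, -219.3, 247.0]
tool_rot: [3.138, 0.002, 1.497]
force: [0.2, 0.0, -0.2]
width: 58.0
t 73.63 pos [ 392.2 -219.   245.6] rot [3.141e+00 1.000e-03 1.498e+00] F [ 0.3 -0.3  0.2] w 57.9
yaw 85.8 TRAVEL cm [-9.44 12.1   0.08] TWIST 83.4 dist 15.4
```

View pics/k17.png

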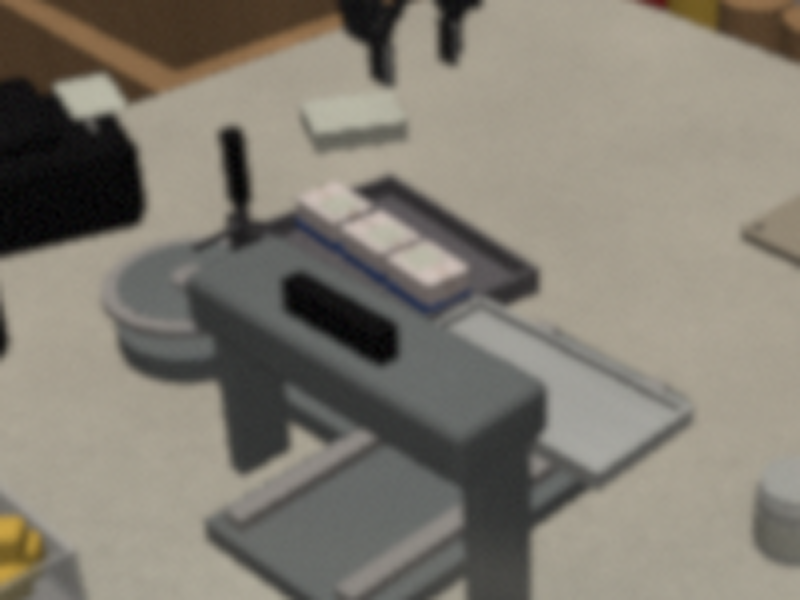

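```bash
python3 -c "
from h import *
go(462,-322.5,200,92.4)"
python3 -m inch '{"travel":[[-1.5,1,0],[-4,2.3,0],[-6.5,4,0],[-9,5.8,0],[-9.8,7,0],[-9.8,7.7,1.5],[-9.8,7.7,3],[-9.8,7.7,4.5],[-9.8,7.7,4.5],[-9.8,7.7,4.5]],"twist":[0,-2,-4,-6,-6.6,-6.6,-6.6,-6.6,-6.6,-6.6],"fingers":[0,0,0,0,0,0,0,0,0,0]}';  python3 -c "
from h import *
for i in range(3): cam('top')
s=st()
p=s['eef_pos'];psi=s['tool_rot'][2]
a=np.linspace(1.571,0,15)
hx,hy=506.2,-322.5
for k in a:
  X=hx+65*np.cos(k)-11*np.sin(k)-14.5+3; Z=90+65*np.sin(k)+11*np.cos(k)+25
  d=np.array([X,hy+.042*65*np.cos(k),Z])-p
  t=[np.cos(psi)*d[0]+np.sin(psi)*d[1], np.sin(psi)*d[0]-np.cos(psi)*d[1], -d[2]]
  print(round(k,2),[round(float(q)/10,2) for q in t])
go(480,-322.5,180,92.4)"
```

```text
t 73.63 pos [ 392.2 -219.   245.6] rot [3.141e+00 1.000e-03 1.498e+00] F [ 0.3 -0.3  0.2] w 57.9
yaw 85.8 TRAVEL cm [-9.81  7.72  4.58] TWIST -6.6 dist 13.3
clock: 74.47
eef_pos: [461.1, -321.1, 198.4]
tool_rot: [-3.138, -0.003, 1.614]
force: [0.7, -0.5, 0.5]
width: 0.2
t 74.62 pos [ 462.5 -321.9  200.7] rot [3.141 0.    1.614] F [0.5 0.1 0.1] w 0.1
1.57 [-0.15, 2.11, 2.07]
1.46 [-0.16, 2.85, 1.99]
1.35 [-0.16, 3.59, 1.99]
1.23 [-0.16, 4.32, 2.08]
1.12 [-0.16, 5.04, 2.24]
1.01 [-0.17, 5.74, 2.49]
0.9 [-0.17, 6.41, 2.81]
0.79 [-0.17, 7.03, 3.2]
0.67 [-0.18, 7.61, 3.66]
0.56 [-0.18, 8.13, 4.18]
0.45 [-0.19, 8.6, 4.76]
0.34 [-0.19, 8.99, 5.39]
0.22 [-0.2, 9.31, 6.06]
0.11 [-0.2, 9.55, 6.75]
0.0 [-0.21, 9.72, 7.47]
t 74.62 pos [ 462.5 -321.9  200.7] rot [3.141 0.    1.614] F [0.5 0.1 0.1] w 0.1
yaw 92.5 TRAVEL cm [-0.14  1.74  2.08] TWIST 0.1 dist 2.7
```

```bash
python3 -m inch '{"travel":[[-0.15,0,1],[-0.15,0,2],[-0.15,0.9,2],[-0.15,1.6,2],[-0.15,2.1,2.05],[-0.15,2.85,2],[-0.15,3.59,2],[-0.15,4.32,2.08],[-0.15,5.04,2.24],[-0.15,5.4,2.35]],"twist":[0,0,0,0,0,0,0,0,0,0],"fingers":[0,0,0,0,0,0,0,0,0,0]}';  python3 -c "
from h import *
st()
d=cam('scene');crop(d,180,80,140,120,5,'k18.png')
st()"
```

```text
clock: 75.45
eef_pos: [517.9, -321.0, 177.3]
tool_rot: [3.14, 0.0, 1.614]
force: [1.0, -0.1, -0.2]
width: -0.4
t 75.45 pos [ 517.9 -321.   177.3] rot [3.14  0.    1.614] F [ 1.  -0.1 -0.2] w -0.4
t 75.5 pos [ 518.6 -320.6  177.1] rot [ 3.139 -0.     1.615] F [ 1.5  0.8 -0.3] w 0.4
```

View pics/k18.png

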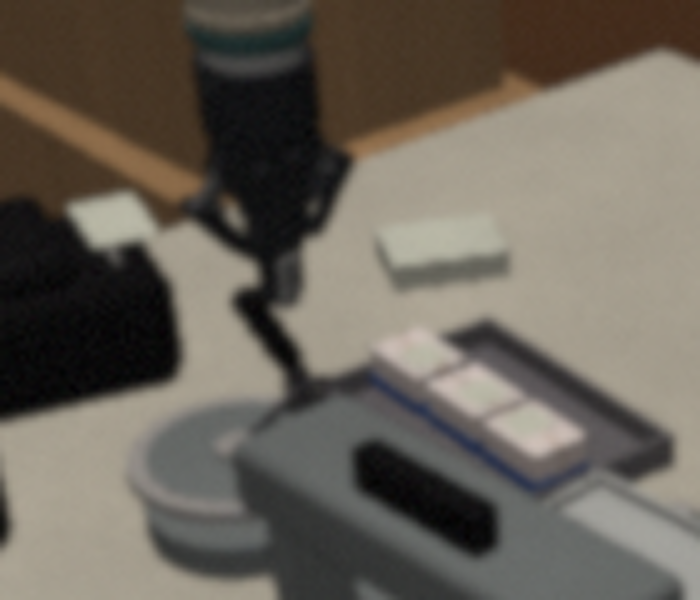

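```bash
python3 -m inch '{"travel":[[0,0.5,0.2],[0,1,0.46],[0,1.63,0.85],[0,2.21,1.31],[0,2.73,1.83],[0,3.2,2.41],[0,3.59,3.04],[0,3.91,3.71],[0,4.15,4.4],[0,4.32,5.0]],"twist":[0,0,0,0,0,0,0,0,0,0],"fingers":[0,0,0,0,0,0,0,0,0,0]}';  python3 -c "
from h import *
st()
d=cam('scene');crop(d,180,80,140,120,5,'k19.png')
st()"
```

```text
clock: 76.33
eef_pos: [559.4, -319.1, 125.8]
tool_rot: [-3.141, -0.0, 1.614]
force: [-0.1, 1.1, 1.9]
width: 0.2
t 76.33 pos [ 559.4 -319.1  125.8] rot [-3.141 -0.     1.614] F [-0.1  1.1  1.9] w 0.2
t 76.38 pos [ 559.5 -319.   125.2] rot [-3.141e+00 -1.000e-03  1.614e+00] F [-0.8 -0.   6. ] w -0.3
```

View pics/k19.png

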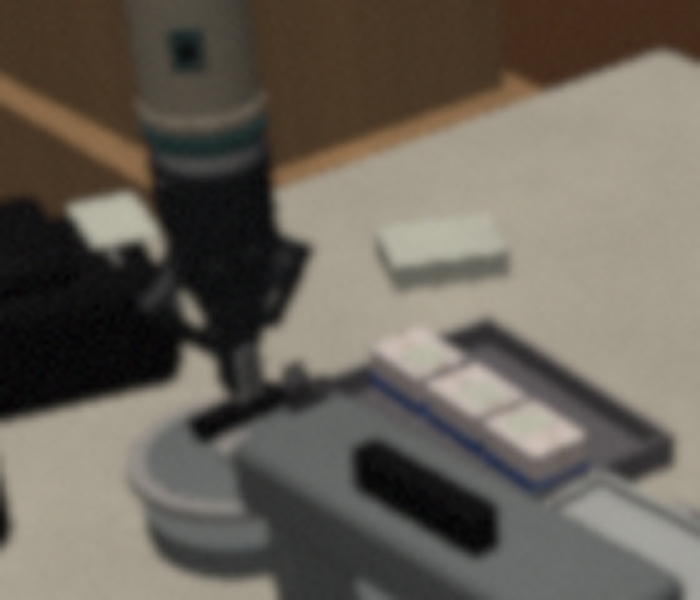

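Folded down. I'll press 2 mm more to seat it, then back away and check everything.

```bash
python3 -m inch '{"travel":[[0,0,0.1],[0,0,0.2],[0,0,0.2],[0,0,0.2],[0,0,-1],[0,0,-3],[0,0,-7],[0,0,-11],[0,0,-15],[0,0,-18]],"twist":[0,0,0,0,0,0,0,0,0,0],"fingers":[0,0,0,0,0,0,0,0,0,0]}'; 
python3 -m inch '{"travel":[[-2,0,0],[-5,0,0],[-9,0,0],[-13,0,0],[-17,0,0],[-21,0,0],[-23,0,0],[-23,0,0],[-23,0,0],[-23,0,0]],"twist":[0,0,0,0,0,0,0,0,0,0],"fingers":[0,0,0,0,0,0,0,0,0,0]}'; python3 -c "
from h import *
st()
d=cam('scene');crop(d,180,80,160,120,5,'k20.png')
d=cam('top');crop(d,160,110,330,190,2.4,'k21.png')
for o in cartons(d,zt=47,thr=140,win=(395,215,480,275)): print(o)
for u,v in [(330,240)]: pass
cv2.imwrite('pics/k22.png',d['frame'][:,:,::-1])
d=cam('scene');cv2.imwrite('pics/k23.png',d['frame'][:,:,::-1])"
```

```text
clock: 77.22
eef_pos: [560.0, -319.1, 311.2]
tool_rot: [3.138, 0.001, 1.614]
force: [0.2, -0.7, 0.4]
width: -0.2
clock: 78.05
eef_pos: [569.8, -547.3, 307.1]
tool_rot: [3.141, -0.002, 1.615]
force: [0.7, -0.0, -0.3]
width: -0.2
t 78.05 pos [ 569.8 -547.3  307.1] rot [ 3.141e+00 -2.000e-03  1.615e+00] F [ 0.7 -0.  -0.3] w -0.2
(array([ 381.7, -360. ]), np.float64(85.7), np.float64(59.3), np.float64(44.0), array([459.2, 243.4]))
(array([ 386.4, -288.5]), np.float64(85.4), np.float64(59.5), np.float64(44.4), array([434.2, 241.6]))
(array([ 391.2, -219.1]), np.float64(86.2), np.float64(60.4), np.float64(44.5), array([409.9, 239.7]))
```

View pics/k20.png

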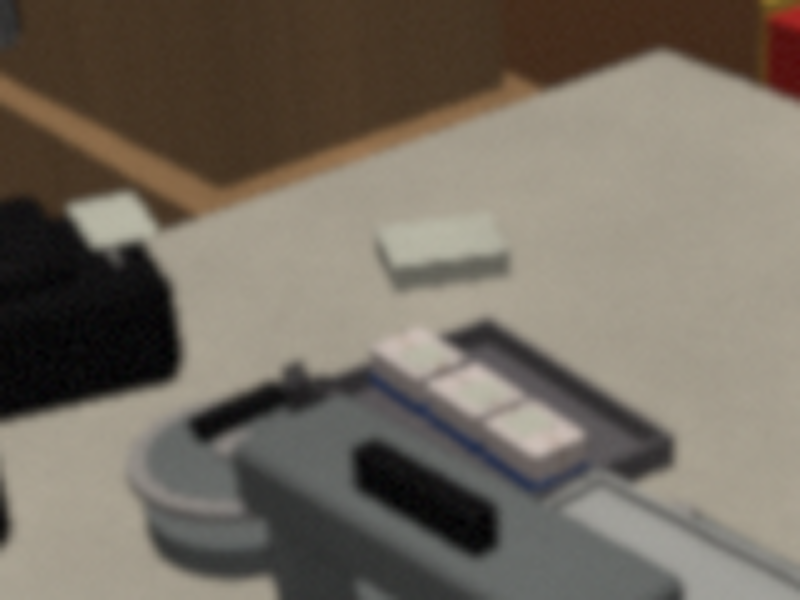

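View pics/k21.png

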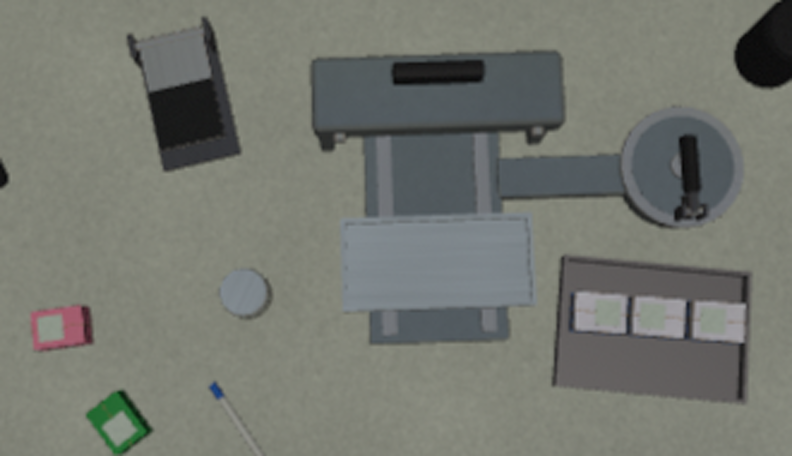

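View pics/k23.png

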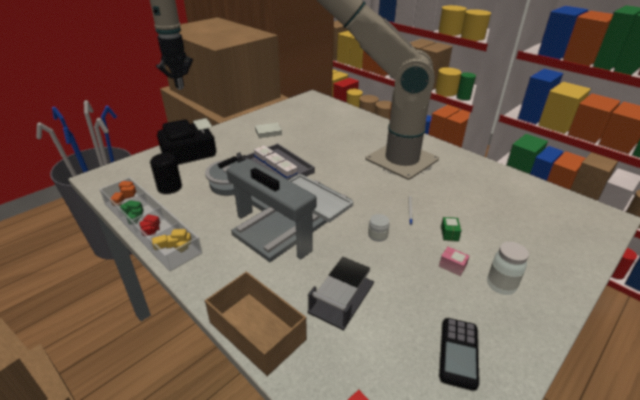

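The cartons lie flat in the tray at tray-frame x of about 14 mm and y of −69, 2 and 72 mm. The handle is folded, the table is out, the pedal is up, the tin stands and the arm is clear.

```bash
python3 -c "
from h import *
print(ctrl.finish_job()); st()"
```

```text
the job is handed in; nothing more can be done
None
the job is handed in; nothing more can be done
```

I ran the whole date-stamping job and handed it in at about 78 s of the 210 s allowed; no verdict is reported. All three cartons were there and were stamped together. They now lie flat, not stacked, in the grey tray, and the handle is folded again.

**Last checks, read from the pictures:**
- **Cartons:** their centres are near x +14 mm and y −69, +2 and +72 mm in the tray frame, inside the ±60 and ±95 mm limits.
- **Press and tin:** the handle looks folded just as at the start, the table is fully out and the pedal is up. The tin is standing and the arm touches nothing.

**What went less smoothly or measured differently:**
- **Handle:** the first swing-up stopped at about 1.42 rad, short of the latch. A second grip and pull brought it upright, matching the 1.571 rad projection.
- **Carton knocked on the table:** one was pushed about 25 mm towards the robot. It still lay flat and within limits (x −26, y −59 mm), so I left it there for stamping.
- **Wheel centre:** my first estimate was about 2 mm off. This showed as up to 9 N of side force on the handle, and I corrected it midway through winding in.
- **Table fully in:** the rim measured 167 to 169 mm of travel. The handle met the end stop at 8.5 N, against the 1 to 3 N that turning needs.
- **Pedal:** it was held at its stop for over half a second with about 25 N. Only the force and the height of the tool show that it reached the stop.

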